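# Divert and pour two scoops of feet, then seat the post caps rim down

## Robot

A 7-joint arm with a two-finger parallel gripper is mounted at the origin on a cart in front of the work surface, level with it; the furniture and walls round the work are solid. World frame = base frame: x ahead of the robot, y to its left, z up, the work surface at z = 0. Lengths are in mm, angles in rad, forces in N, time in s.
With the tool pointing down it reaches from about 400 to 875 mm from the base axis. Payload 4.4 kg.
Tool frame: the origin (TCP) lies at the very end of the fingers, on their centre line; the grasp point (between the pads) lies 19 mm behind it; z points along the fingers, y is the direction in which the jaws open and shut (so a half turn about z gives the same grasp; the last joint's range is limited). The gripper opens to 85 mm and grips with 20 to 120 N. Pads are 22 mm wide; open, the fingers measure 114 mm over their backs; the gripper's body (76 mm by 85 mm) begins 54 mm behind the grasp point. The pads swing forward as they close: fully open they stand 13 mm farther back than shut.
Start: joints at [1.127, 0.628, 0.038, 1.517, -0.027, 0.996, -0.02], TCP at [239.798, -604.165, 231.313] pointing down, gripper open.
Joint ranges: [-3.06, 3.06], [-0.37, 2.12], [-1.25, 1.32], [0.18, 2.47], [-1.1, 4.24], [0.23, 1.98], [-2.94, 2.94]. Speed limits (rad/s): [2.57, 2.57, 3.14, 3.14, 3.14, 3.14, 3.14].

## Interface

Orientations are given as [roll, pitch, yaw] about the fixed x, y, z axes, in that order (R = Rz(yaw) Ry(pitch) Rx(roll)).
In Python, from cell import ctrl, eyes gives the robot as it stands.
- The arm moves only by the tool move_arm, never from a script. Its argument "increments" is a list of rows, each a list of 6 numbers: the shift along the tool's x, y, z in cm, then the turn, a rotation vector about the tool's x, y, z in degrees. In form: [[x, y, z, wx, wy, wz], ...]. A call has 1 to 20 rows; each row is the pose to reach, as a shift and turn from the pose commanded when the call began, along the tool's axes at that moment; what a row does not reach only later rows make up. A row lasts 1/10 s, in which the tool goes at most 50 mm and 8.59 degrees, less where a joint would pass 70% of its speed; a pose out of reach is approached as far as the arm can. A call with a gripper value outside its range is refused whole. "grip" is the opening, from -1 (shut) to 1 (fully open), set as the call begins (left out, the last holds). The fingers move at their own pace and stop on an object; the grip force is fixed at half the most. Time passes only in rows, so rows that repeat a pose let the fingers close. It gives the time, the measured TCP pose, the force and the opening at its end, in the units of the state.
- ctrl.read_state(): the state, without advancing time (a new reading comes with each control period).
- eyes.get_image(name): name is "side" or "top"; returns the picture (384x512x3 uint8, red, green, blue); there is no depth.
- eyes.calibration(name): a dict with "fx", "fy", "cx", "cy" (pixels), "pose" (4x4, takes a point from camera to world coordinates). Camera axes: x right, y up, looking along -z (the intrinsics and any distortion apply to the point x, -y, -z); pixel columns grow to the right and rows downward; lengths in mm; the calibration is good to about 2 mm. A picture is of the moment at which its call begins. calibration takes no time and is no camera call.
- ctrl.finish_job(): hands the job in, once; it reports no verdict.
The state is a dict: "clock": time; "qpos": joint angles; "qd": joint speeds; "tau": joint torques, N m; "eef_pos": TCP position; "tool_rot": TCP orientation; "force": force on the tool from outside, world axes, zero at the start; "torque": the same for the moment, N m; "width": finger opening in mm.
Only numpy, scipy, OpenCV 4.12 (cv2) and the standard library are available. Lean on these libraries where they do the work, as an engineer would, in place of code of your own. Each camera call takes 0.05 s, during which the arm holds its last target. There are 200 camera calls.

## Task

Pack the hardware at this station: with the diverter flap thrown the right way each time, pour the blue feet and the orange feet through the chute so that each colour slides into the tray of its own colour, and stand the empty scoops back upright on the black mat. Set every square post cap into a pocket of its own in the grey insert, open rim down and bright crown up, fully seated. Leave the tally counter where it lies.

Things in the scene. Friction and masses are not known exactly. Their poses are not given: they have to be found in the camera images.
- chute: Fixed diverter chute, 430 mm along its y, 110 mm along x. Origin on the table under its middle. A funnel mouth leads down onto a ridge 125 mm high; from it two slippery steel legs (friction 0.25) slope at 32 deg to +y and -y, each to the tray under its end. Clear covers (110 mm high at the ends, 187 mm by the funnel) and side panels close it: the only way in is the mouth.
- mouth (a point): Centre of the chute's funnel mouth at its rim, 241 mm above the table. The rim is 190 mm along the chute's y by 144 mm along x, narrowing within 36 mm of depth to a throat of 128 x 106 mm.
- flap (a joint): Yellow flap, 84 mm high, hinged on the chute's ridge about its x axis, 125 mm above the table; an outside lever turns with it. 0 = upright, both legs open; +0.7 (stop) leans to +y, shuts the +y leg and sends parts to the -y tray; -0.7 (stop) leans to -y and sends parts to the +y tray. It stays where it is left (friction 0.12 N m).
- flap_knob (a point): Middle of the black knob (26 mm across, 28 mm tall) on the flap's lever, a 10 mm rod on the robot's side of the chute, 38 mm clear of its front panel, in line with the flap. 140 mm from the hinge axis: upright it is 265 mm above the table, at a stop 232 mm high and 90 mm to the side. Push it sideways.
- tray_blue: Blue open tray, fixed, 96 (x) x 112 (y) x 46 mm, walls 3 mm, under the end of one leg of the chute (157 mm from the chute's middle along its y; which side differs from start to start). Origin under its middle.
- tray_orange: Orange open tray, fixed, 96 (x) x 112 (y) x 46 mm, walls 3 mm, under the end of one leg of the chute (157 mm from the chute's middle along its y; which side differs from start to start). Origin under its middle.
- scoop_blue: Scoop with blue handle, 92 (x) x 110 (y) mm, walls 34 mm, 0.2 kg, with 2 or 3 blue feet in it. Origin under its middle. Open pouring edge at its -y end: 55 mm out, 11 mm up (the last 27 mm of the floor ramp up). Handle: flat-sided bar 20 mm wide, 18 mm tall, along y from -39 to 57 mm, centred 85 mm above the underside, over the centre of mass. Slippery: tip the edge down 45 to 60 deg.
- scoop_orange: Scoop with orange handle, 92 (x) x 110 (y) mm, walls 34 mm, 0.2 kg, with 2 or 3 orange feet in it. Origin under its middle. Open pouring edge at its -y end: 55 mm out, 11 mm up (the last 27 mm of the floor ramp up). Handle: flat-sided bar 20 mm wide, 18 mm tall, along y from -39 to 57 mm, centred 85 mm above the underside, over the centre of mass. Slippery: tip the edge down 45 to 60 deg.
- blue1: Blue furniture foot: disc 40 mm in diameter, 16 mm thick, 30 g; origin at the centre of its underside. May be absent (None).
- blue2: Blue furniture foot: disc 40 mm in diameter, 16 mm thick, 30 g; origin at the centre of its underside. May be absent (None).
- blue3: Blue furniture foot: disc 40 mm in diameter, 16 mm thick, 30 g; origin at the centre of its underside. May be absent (None).
- orange1: Orange furniture foot: disc 40 mm in diameter, 16 mm thick, 30 g; origin at the centre of its underside. May be absent (None).
- orange2: Orange furniture foot: disc 40 mm in diameter, 16 mm thick, 30 g; origin at the centre of its underside. May be absent (None).
- orange3: Orange furniture foot: disc 40 mm in diameter, 16 mm thick, 30 g; origin at the centre of its underside. May be absent (None).
- cap1: Square post cap, 50 x 50 x 64 mm, hollow black plastic with walls of 4 mm and a bright aluminium crown plate closing one end, 70 g. Origin at its centre; its own +x points to the aluminium crown, -x to the open rim (each 32 mm from the centre). Starts lying on one side. May be absent (None).
- cap2: Square post cap, 50 x 50 x 64 mm, hollow black plastic with walls of 4 mm and a bright aluminium crown plate closing one end, 70 g. Origin at its centre; its own +x points to the aluminium crown, -x to the open rim (each 32 mm from the centre). Starts lying on one side. May be absent (None).
- cap3: Square post cap, 50 x 50 x 64 mm, hollow black plastic with walls of 4 mm and a bright aluminium crown plate closing one end, 70 g. Origin at its centre; its own +x points to the aluminium crown, -x to the open rim (each 32 mm from the centre). Starts lying on one side. May be absent (None).
- insert: Grey packing insert, fixed, 86 (x) x 234 (y) x 18 mm, with three square pockets in a row along its y (which runs fore and aft as seen from the robot), 76 mm apart. Origin under its middle.
- pocket1 (a point): Centre of a pocket's floor in the grey insert, 6 mm above the table: 57 x 57 mm square (sides along the insert's x and y), 12 mm deep. A seated cap, rim down, has its centre 32 mm above this point.
- pocket2 (a point): Centre of a pocket's floor in the grey insert, 6 mm above the table: 57 x 57 mm square (sides along the insert's x and y), 12 mm deep. A seated cap, rim down, has its centre 32 mm above this point.
- pocket3 (a point): Centre of a pocket's floor in the grey insert, 6 mm above the table: 57 x 57 mm square (sides along the insert's x and y), 12 mm deep. A seated cap, rim down, has its centre 32 mm above this point.
- mat: Black rubber mat, fixed, 215 (x) x 155 (y) x 3 mm, on which the scoops stand. Origin under its middle. Nearer the chute, an upright 40 mm frame post rises from the back edge of the table at x = 0.61, y = 0.10; keep the arm clear of it.
- counter: Hand tally counter, 44 x 44 x 25 mm, in front of the chute; not part of the job. Origin under its middle.
Things that resemble listed ones, but are neither listed nor needed, are in the scene too. There is more than one size of the tray_orange; the one meant has the size given above.

How it is judged (in metres and radians):
At the end, for the whole second after the job is handed in: Every foot lies at rest inside the tray of its colour; both scoops stand upright (0.1 rad) with their middles over the mat; every cap stands in a pocket, crown up (0.1 rad), centre within 8 mm of the pocket's and fully down (4 mm) (x of blue1 in the frame of tray_blue between -0.048 and 0.048 m and y of blue1 in the frame of tray_blue between -0.057 and 0.057 m and z of each of blue1, blue2, blue3 in the frame of tray_blue below 0.055 m and linear speed of each of blue1, blue2, blue3, scoop_blue, orange1, orange2, orange3, scoop_orange, cap1, cap2, cap3 below 0.03 m/s and x of blue2 in the frame of tray_blue between -0.048 and 0.048 m and y of blue2 in the frame of tray_blue between -0.057 and 0.057 m and x of blue3 in the frame of tray_blue between -0.048 and 0.048 m and y of blue3 in the frame of tray_blue between -0.057 and 0.057 m and x of scoop_blue in the frame of mat between -0.105 and 0.105 m and y of scoop_blue in the frame of mat between -0.075 and 0.075 m and angle between each of scoop_blue, scoop_orange's own z axis and vertical below 0.1 rad and z of each of scoop_blue, scoop_orange in the frame of mat below 0.012 m and x of orange1 in the frame of tray_orange between -0.048 and 0.048 m and y of orange1 in the frame of tray_orange between -0.057 and 0.057 m and z of each of orange1, orange2, orange3 in the frame of tray_orange below 0.055 m and x of orange2 in the frame of tray_orange between -0.048 and 0.048 m and y of orange2 in the frame of tray_orange between -0.057 and 0.057 m and x of orange3 in the frame of tray_orange between -0.048 and 0.048 m and y of orange3 in the frame of tray_orange between -0.057 and 0.057 m and x of scoop_orange in the frame of mat between -0.105 and 0.105 m and y of scoop_orange in the frame of mat between -0.075 and 0.075 m and angle between each of cap1, cap2, cap3's own x axis and vertical below 0.1 rad and z of each of cap1, cap2, cap3 in the frame of insert below 0.042 m and (horizontal distance between cap1 and pocket1 below 0.008 m or horizontal distance between cap1 and pocket2 below 0.008 m or horizontal distance between cap1 and pocket3 below 0.008 m) and (horizontal distance between cap2 and pocket1 below 0.008 m or horizontal distance between cap2 and pocket2 below 0.008 m or horizontal distance between cap2 and pocket3 below 0.008 m) and (horizontal distance between cap3 and pocket1 below 0.008 m or horizontal distance between cap3 and pocket2 below 0.008 m or horizontal distance between cap3 and pocket3 below 0.008 m)); the robot touches nothing.
It fails at once if the tally counter is pushed more than 30 mm from its place (distance of counter from where it was at the start of the episode above 0.03 m).
Of blue1, blue2, blue3 only 2 to 3 are there at a start; the rules pass over those that are not, and their reading is None.
Of orange1, orange2, orange3 only 2 to 3 are there at a start; the rules pass over those that are not, and their reading is None.
Of cap1, cap2, cap3 only 1 to 3 are there at a start; the rules pass over those that are not, and their reading is None.
At some moment in a run one of cap1, cap3 may be knocked a few centimetres aside while the robot is not near it.
It also fails if it takes over 210 s, if anything falls off the work surface, if the arm or the gripper's body presses on something with over 40 N, if the wrist force passes 120 N, or if a joint passes its speed limit or range.

## Working session

There is one attempt and no reset: what is moved stays moved. The work goes in short steps, Python scripts to look and compute and a tool call to move; the robot and the scene stay as the last step left them, time stands still between calls to the robot, and variables do not carry over. Pictures are saved under pics/ and viewed, about 12 in all and at most 16, crops included, and the job is handed in when it is done.

Besides the shell and the picture viewer there is one more tool, called after ">>>" by a JSON object that holds its "name" and its "arguments", one argument or row to a line. move_arm: Moves the arm, as the interface text tells. Its arguments: {"type":"object","properties":{"increments":{"type":"array","items":{"type":"array","items":{"type":"number"}}},"grip":{"type":"number"}},"required":["increments"]}

```bash
ls; mkdir -p pics; python3 - <<'E'
from cell import ctrl, eyes
import cv2, json
s=ctrl.read_state(); print({k:(v if not hasattr(v,'tolist') else v.tolist()) for k,v in s.items()})
for n in("side","top"):
    im=eyes.get_image(n); cv2.imwrite(f"pics/{n}0.png",cv2.resize(im[:,:,::-1],(800,600),interpolation=cv2.INTER_CUBIC)); cv2.imwrite(f"pics/raw_{n}0.png",im[:,:,::-1])
    c=eyes.calibration(n); print(n,c)
E
```

```text
pics
{'clock': 0.0, 'qpos': [1.127153980041726, 0.6293599835370561, 0.038444318219643586, 1.5183648628162096, -0.026991757076786874, 0.9963015450629515, -0.020011515146539427], 'qd': [0.0007191580045991037, -0.0013579961877457263, -0.0016703756996637779, -0.00010682483488798274, 0.0026817433270275924, 2.7844586058338916e-05, 0.0003944209178010798], 'tau': [0.0005248062370810658, -56.33878827095032, 1.2271145358681679, -19.34394657611847, 0.011305569496471435, 0.010513554734643549, 5.382102443718395e-06], 'eef_pos': [239.5876290877411, -603.5595965532057, 230.38116348504184], 'tool_rot': [-3.139677343000103, 3.433854629086852e-05, 0.377833507396544], 'force': [0.0697299229713285, -0.702056534973192, 0.1533377851776782], 'torque': [-0.003296852458182729, -0.008276676930676517, 0.02110569916661169], 'width': 85.5200539625648}
side {'fx': 436.12470910997826, 'fy': 436.12470910997826, 'cx': 258.2357727893979, 'cy': 189.32246360584858, 'pose': array([[-9.99663064e-01, -2.58758305e-02, -2.04914365e-03,
         4.72882615e+02],
       [ 1.72930848e-02, -7.22794291e-01,  6.90846844e-01,
         1.06699026e+03],
       [-1.93573452e-02,  6.90578637e-01,  7.22998229e-01,
         1.33322998e+03],
       [ 0.00000000e+00,  0.00000000e+00,  0.00000000e+00,
         1.00000000e+00]])}
top {'fx': 370.5119239243861, 'fy': 370.5119239243861, 'cx': 251.15043114045307, 'cy': 189.88734826552852, 'pose': array([[-2.59598289e-04,  9.98662279e-01, -5.17067221e-02,
         3.86893255e+02],
       [-9.99987762e-01, -5.14700547e-04, -4.92038363e-03,
        -7.10583990e-01],
       [-4.94041501e-03,  5.17048120e-02,  9.98650191e-01,
         1.64757926e+03],
       [ 0.00000000e+00,  0.00000000e+00,  0.00000000e+00,
         1.00000000e+00]])}
```

View pics/top0.png

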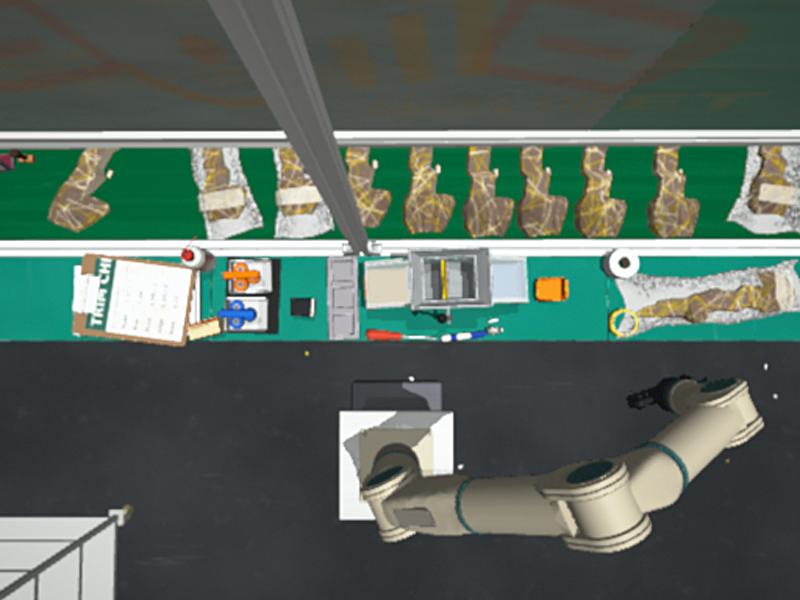

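View pics/side0.png

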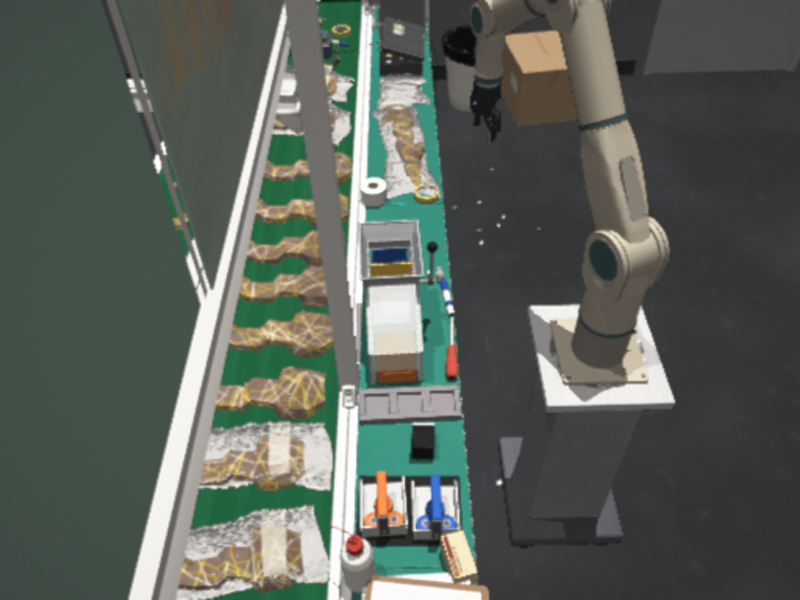

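Top view: the insert is at about (343,297), the chute mouth at (448,278), the scoops at (245,275) and (245,313), and one black cap at (302,307). The +y tray looks orange and the -y tray blue. I'll take crops to check.

```bash
cat > h.py <<'E'
import numpy as np, cv2
from cell import ctrl, eyes
C={n:eyes.calibration(n) for n in("side","top")}
def ray(n,u,v):
    c=C[n]; d=np.array([(u-c["cx"])/c["fx"],-(v-c["cy"])/c["fy"],-1.]); P=c["pose"]; return P[:3,3],P[:3,:3]@d
def onz(n,u,v,z):
    o,d=ray(n,u,v); return (o+d*(z-o[2])/d[2])[:2].round(1)
def px(n,p):
    c=C[n];P=c["pose"]; q=P[:3,:3].T@(np.array(p,float)-P[:3,3]); return np.array([c["cx"]+c["fx"]*q[0]/-q[2], c["cy"]-c["fy"]*q[1]/-q[2]]).round(1)
def two(ps,pt):
    A=[];b=[]
    for n,(u,v) in(("side",ps),("top",pt)):
        o,d=ray(n,u,v); d=d/np.linalg.norm(d); M=np.eye(3)-np.outer(d,d); A.append(M);b.append(M@o)
    return np.linalg.lstsq(np.vstack(A),np.hstack(b),rcond=None)[0].round(1)
E
python3 - <<'E'
import cv2,numpy as np
t=cv2.imread("pics/raw_top0.png");s=cv2.imread("pics/raw_side0.png")
a=t[155:220,135:265];b=t[155:220,225:385]
cv2.imwrite("pics/c1.png",cv2.resize(a,None,fx=6,fy=6,interpolation=cv2.INTER_CUBIC))
b=cv2.resize(s[135:255,220:300],None,fx=5,fy=5,interpolation=cv2.INTER_CUBIC);d=cv2.resize(s[235:355,220:300],None,fx=5,fy=5,interpolation=cv2.INTER_CUBIC)
cv2.imwrite("pics/c2.png",np.hstack([b,d]))
E
```

```text
(no output)
```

View pics/c1.png

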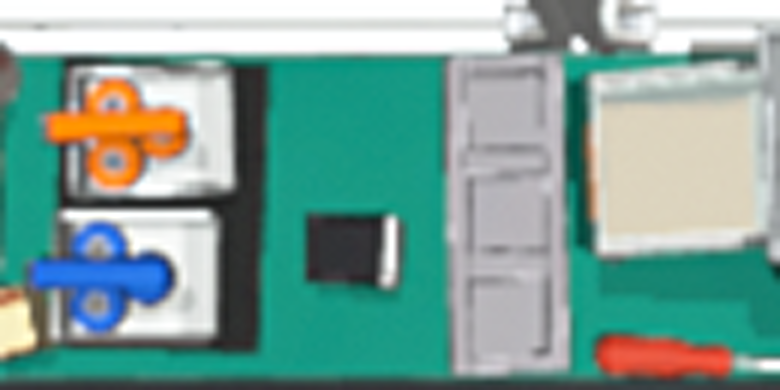

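View pics/c2.png

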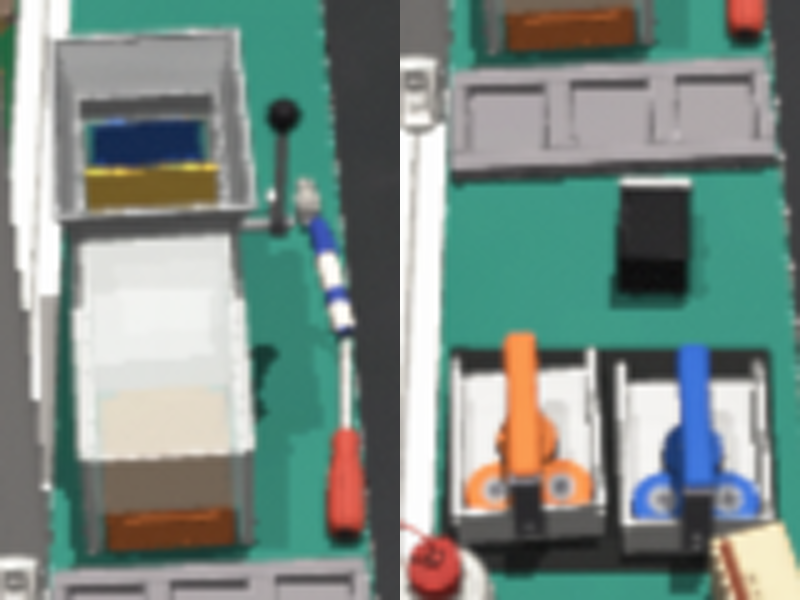

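Orange tray (brown-orange lip, c2 (170,530)) is at +y and blue is seen through the mouth at -y. There is one cap, with its crown toward -y (c1 (392,250)). Both scoops pour toward -y. Now I'll measure.

```bash
python3 - <<'E'
from h import *
t=cv2.imread("pics/raw_top0.png");s=cv2.imread("pics/raw_side0.png")
def blob(im,lo,hi,roi):
    x0,y0,x1,y1=roi; h=cv2.cvtColor(im[y0:y1,x0:x1],cv2.COLOR_BGR2HSV); m=cv2.inRange(h,lo,hi)
    n,l,st,c=cv2.connectedComponentsWithStats(m); i=1+np.argmax(st[1:,4]); p=np.argwhere(l==i)[:,::-1].astype(np.float32)
    r=cv2.minAreaRect(p); return np.array(r[0])+[x0,y0], np.array(r[1])+1, r[2], cv2.boxPoints(r)+[x0,y0], c[i]+[x0,y0]
# insert: grey
for nm,im,roi in(("top",t,(205,160,232,222)),("side",s,(226,246,298,272))):
    c,w,a,b,cc=blob(im,(100,0,80),(179,60,215),roi); print("insert",nm,c,w,a,[onz(nm,*q,18) for q in b],onz(nm,*c,18))
for nm,im,roi,z in(("top",t,(180,180,205,210),50),):
    c,w,a,b,cc=blob(im,(0,0,0),(179,255,70),roi); print("cap black",c,w,a,[onz(nm,*q,z) for q in b],onz(nm,*c,z))
    c,w,a,b,cc=blob(im,(0,0,150),(179,60,255),roi); print("cap crown",c,w,a,[onz(nm,*q,z) for q in b],onz(nm,*c,z))
for k,lo,hi,y0,y1 in(("orange",(5,150,120),(20,255,255),155,187),("blue",(105,150,80),(125,255,255),187,215)):
    h=cv2.cvtColor(t,cv2.COLOR_BGR2HSV);m=cv2.inRange(h,lo,hi)
    u,v={"orange":(154,176),"blue":(152,200.3)}[k]; print(k,"handle approx",onz("top",u,v,97))
# corners from the crops
f=lambda x,y:(220+x/5,135+y/5)
R=[onz("side",*f(*q),241) for q in((55,36),(240,30),(253,210),(60,216))]; print("rim side",R,np.mean(R,0))
g=lambda x,y:(x*.64,y*.64)
R=[onz("top",*g(*q),241) for q in((410,249),(490,249),(490,305),(410,305))]; print("rim top",R,np.mean(R,0))
print("knob side/top",two(f(284,115),g(442,318)))
f2=lambda x,y:(220+(x-400)/5,235+y/5); c1=lambda x,y:(135+x/6,155+y/6)
print("handle ends o",onz("top",*c1(44,127),97),onz("top",*c1(186,126),97),"b",onz("top",*c1(30,273),97),onz("top",*c1(172,273),97))
print("handle side o front/back",onz("side",*f2(520,335),97),onz("side",*f2(527,475),97),"b",onz("side",*f2(693,348),97),onz("side",*f2(697,487),97))
print("cap side top face",[onz("side",*f2(*q),50) for q in((617,187),(690,187),(690,262),(618,262))])
E
```

```text
insert top [218.87570477 190.02810669] [53.033741   20.34395409] 88.56790161132812 [array([584.8, 195.7]), array([586.9, 110.1]), array([357.4, 103.7]), array([355.3, 188.6])] [470.7 149.5]
insert side [261.98456955 257.68368053] [20.97624969 64.72910309] 87.20729064941406 [array([587.4, 112.5]), array([351.8, 105.8]), array([354.7, 193.2]), array([581.5, 199.4])] [468.9 153.6]
cap black [192.  196.5] [12. 13.] 90.0 [array([464.9, 288.7]), array([464.9, 236.8]), array([417.4, 236.4]), array([417.4, 288.2])] [441.2 262.5]
cap crown [199.45049667 196.49505043] [ 2.9900744  12.04491234] 5.710593223571777 [array([417.9, 236.8]), array([465.3, 232.4]), array([464.5, 223.8]), array([417. , 228.3])] [441.2 230.3]
orange handle approx [525.9 415.4]
blue handle approx [423.7 422.4]
rim side [array([ 577. , -232.6]), array([ 433.7, -234. ]), array([431. , -35.7]), array([568.3, -34.7])] [ 502.5  -134.25]
rim top [array([576.4, -36.8]), array([ 576.2, -232. ]), array([ 439.4, -230.8]), array([439.5, -36.5])] [ 507.875 -134.025]
knob side/top [ 406.6 -112.4  261.7]
handle ends o [525.2 464.5] [525.8 364.9] b [422.9 472.7] [422.8 373.4]
handle side o front/back [529.7 374.4] [525.  467.7] b [421.3 386.5] [423.5 478. ]
cap side top face [array([465.6, 236.9]), array([415.4, 238.4]), array([418.2, 297. ]), array([466.4, 295.6])]
```

```bash
cat >> h.py <<'E'
from scipy.spatial.transform import Rotation as Ro
def T(th=0,yaw=90): # th: tilt about world x, deg; yaw of the tool
    return Ro.from_euler('x',th,degrees=True)*Ro.from_euler('z',yaw,degrees=True)*Ro.from_euler('x',180,degrees=True)
def inc(wps,gp=False,verbose=True):
    """rows to reach waypoints (x,y,z,tilt[,yaw]); gp: the point is the grasp point, 19 mm behind TCP"""
    s=ctrl.read_state(); p=np.array(s["eef_pos"]); R=Ro.from_euler('xyz',s["tool_rot"])
    if verbose: print("now",p.round(1),np.degrees(s["tool_rot"]).round(1),"F",np.round(s["force"],1),"w",round(s["width"],1),"t",round(s["clock"],1),"q",np.round(s["qpos"],2))
    for w in wps:
        G=T(*w[3:]); q=np.array(w[:3],float)
        if gp: q=q+G.apply([0,0,19])
        d=R.inv().apply(q-p)/10; r=(R.inv()*G).as_rotvec(degrees=True)
        print(w,"->",[float(x) for x in np.r_[d.round(2),r.round(1)]])
E
python3 - <<'E'
from h import *
inc([(240,-604,330,0),(395,-185,330,0),(395,-185,215,0)])
E
```

```text
now [ 239.6 -603.7  230.5] [-179.9    0.    21.6] F [-0.2 -0.4 -0.3] w 85.5 t 0.1 q [ 1.13  0.63  0.04  1.52 -0.03  1.   -0.02]
(240, -604, 330, 0) -> [0.03, 0.03, -9.95, -0.1, -0.1, -68.4]
(395, -185, 330, 0) -> [29.89, -33.2, -9.9, -0.1, -0.1, -68.4]
(395, -185, 215, 0) -> [29.89, -33.18, 1.6, -0.1, -0.1, -68.4]
```

>>> {"name": "move_arm", "arguments": {
  "increments": [
    [0, 0, -5, 0, 0, 0],
    [0, 0, -10, 0, 0, 0],
    [29.9, -33.2, -10, 0, 0, -68.4],
    [29.9, -33.2, -10, 0, 0, -68.4],
    [29.9, -33.2, -10, 0, 0, -68.4],
    [29.9, -33.2, -10, 0, 0, -68.4],
    [29.9, -33.2, -10, 0, 0, -68.4],
    [29.9, -33.2, -10, 0, 0, -68.4],
    [29.9, -33.2, -10, 0, 0, -68.4],
    [29.9, -33.2, -10, 0, 0, -68.4],
    [29.9, -33.2, -10, 0, 0, -68.4],
    [29.9, -33.2, -10, 0, 0, -68.4],
    [29.9, -33.2, -10, 0, 0, -68.4],
    [29.9, -33.2, -10, 0, 0, -68.4],
    [29.9, -33.2, -10, 0, 0, -68.4],
    [29.9, -33.2, -10, 0, 0, -68.4],
    [29.9, -33.2, -10, 0, 0, -68.4]
  ],
  "grip": -1
}}

```text
clock: 1.8
eef_pos: [395.0, -186.0, 331.2]
tool_rot: [-3.141, -0.0, 1.57]
force: [0.1, -0.4, 0.3]
width: -0.4
```

```bash
python3 - <<'E'
from h import *
inc([(400,-185,215,0),(400,-66,215,0)])
for n in("side","top"): cv2.imwrite(f"pics/raw_{n}1.png",eyes.get_image(n)[:,:,::-1])
t=cv2.imread("pics/raw_top1.png");s=cv2.imread("pics/raw_side1.png")
cv2.imwrite("pics/c3.png",np.hstack([cv2.resize(t[150:230,240:340],(500,400),interpolation=cv2.INTER_CUBIC),cv2.resize(s[130:210,230:290],(300,400),interpolation=cv2.INTER_CUBIC)]))
E
```

```text
now [ 395.  -186.   331.2] [-180.   -0.   90.] F [ 0.1 -0.4  0.3] w -0.4 t 1.8 q [ 0.68  0.22 -0.38  1.92  0.09  1.02  0.26]
(400, -185, 215, 0) -> [0.1, 0.51, 11.62, -0.0, -0.0, -0.0]
(400, -66, 215, 0) -> [12.0, 0.5, 11.62, -0.0, -0.0, -0.0]
```

View pics/c3.png

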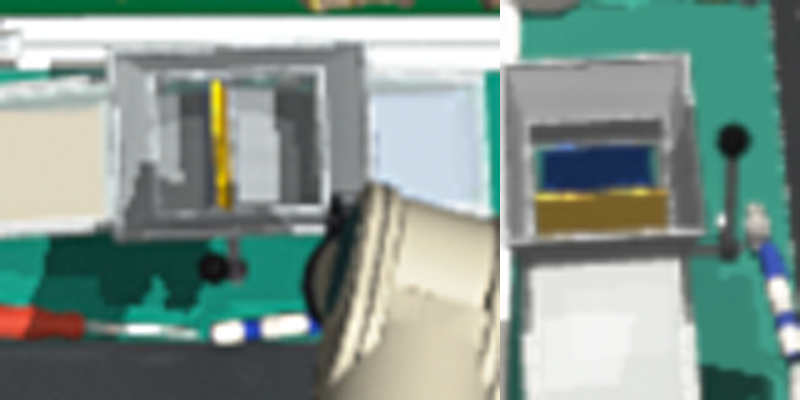

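Crop c3 shows the flap nearly upright with the knob at (213,267) in the top part. The arm is clear of the knob on its -y side, and the counter is not in view.

```bash
python3 - <<'E'
from h import *
print(two((230+233/5,158),(240+213/5,150+267/5)), px("side",(395,-186,331)))
E
```

```text
[ 407.2 -111.2  262.7] [279.  130.2]
```

>>> {"name": "move_arm", "arguments": {
  "increments": [
    [0, 0.8, 5, 0, 0, 0],
    [0, 0.8, 9, 0, 0, 0],
    [0, 0.8, 11.6, 0, 0, 0],
    [0, 0.8, 11.6, 0, 0, 0],
    [2, 0.8, 11.6, 0, 0, 0],
    [4, 0.8, 11.6, 0, 0, 0],
    [5, 0.8, 11.6, 0, 0, 0],
    [6, 0.8, 11.6, 0, 0, 0],
    [7, 0.8, 11.6, 0, 0, 0],
    [8, 0.8, 11.6, 0, 0, 0],
    [9, 0.8, 11.6, 0, 0, 0],
    [9.5, 0.8, 11.6, 0, 0, 0],
    [10, 0.8, 11.6, 0, 0, 0],
    [10.5, 0.8, 11.6, 0, 0, 0],
    [10.5, 0.8, 11.6, 0, 0, 0]
  ]
}}

```text
clock: 3.4
eef_pos: [403.2, -79.6, 215.3]
tool_rot: [-3.142, -0.0, 1.572]
force: [0.1, 0.3, 0.2]
width: 0.3
```

>>> {"name": "move_arm", "arguments": {
  "increments": [
    [0.4, 0, 0, 0, 0, 0],
    [0.8, 0, 0, 0, 0, 0],
    [1.1, 0, 0, 0, 0, 0],
    [1.4, 0, 0, 0, 0, 0],
    [1.4, 0, 0, 0, 0, 0]
  ]
}}

```text
clock: 3.9
eef_pos: [403.0, -72.8, 216.1]
tool_rot: [3.142, 0.009, 1.567]
force: [-2.4, -18.8, 9.3]
width: 0.0
```

```bash
python3 - <<'E'
from h import *
t=eyes.get_image("top")[:,:,::-1]; s=eyes.get_image("side")[:,:,::-1]
cv2.imwrite("pics/c4.png",np.hstack([cv2.resize(t[150:230,240:340],(500,400),interpolation=cv2.INTER_CUBIC),cv2.resize(s[130:210,230:290],(300,400),interpolation=cv2.INTER_CUBIC)]))
inc([])
E
```

```text
now [403.  -72.8 216.2] [180.    0.5  89.8] F [ -2.3 -19.4   9.3] w 0.1 t 4.0 q [ 0.39  0.33 -0.37  2.16  0.2   0.68 -0.12]
```

View pics/c4.png

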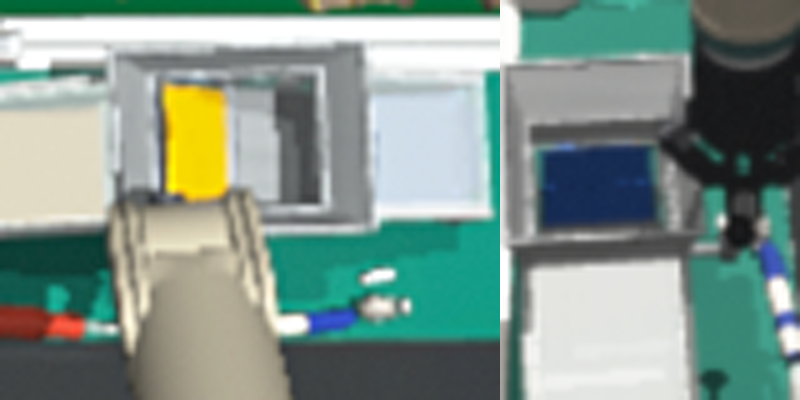

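Force 19 N and the top crop shows the flap leaning fully to +y, at its stop. Next: back off and go to the blue scoop.

```bash
python3 - <<'E'
from h import *
inc([(403,-85,216,0),(403,-85,330,0),(423,417,250,0),(423,417,69,0)])
E
```

```text
now [403.  -72.8 216.2] [180.    0.5  89.8] F [ -2.3 -19.4   9.3] w 0.1 t 4.0 q [ 0.39  0.33 -0.37  2.16  0.2   0.68 -0.12]
(403, -85, 216, 0) -> [-1.22, 0.01, 0.03, 0.0, 0.5, -0.2]
(403, -85, 330, 0) -> [-1.31, 0.01, -11.37, 0.0, 0.5, -0.2]
(423, 417, 250, 0) -> [48.96, 1.81, -3.8, 0.0, 0.5, -0.2]
(423, 417, 69, 0) -> [49.11, 1.81, 14.3, 0.0, 0.5, -0.2]
```

>>> {"name": "move_arm", "arguments": {
  "increments": [
    [-1.5, 0, 0, 0, 0, 0],
    [-2, 0, 0, 0, 0, 0],
    [-2, 0, -5, 0, 0, 0],
    [-2, 0, -11, 0, 0, 0],
    [48.4, 1.8, -8, 0, 0, 0],
    [48.4, 1.8, -8, 0, 0, 0],
    [48.4, 1.8, -8, 0, 0, 0],
    [48.4, 1.8, -8, 0, 0, 0],
    [48.4, 1.8, -8, 0, 0, 0],
    [48.4, 1.8, -8, 0, 0, 0],
    [48.4, 1.8, -8, 0, 0, 0],
    [48.4, 1.8, -8, 0, 0, 0],
    [48.4, 1.8, -8, 0, 0, 0],
    [48.4, 1.8, -8, 0, 0, 0],
    [48.4, 1.8, -8, 0, 0, 0],
    [48.4, 1.8, -8, 0, 0, 0],
    [48.4, 1.8, -8, 0, 0, 0],
    [48.4, 1.8, -8, 0, 0, 0],
    [48.4, 1.8, -8, 0, 0, 0],
    [48.4, 1.8, -8, 0, 0, 0]
  ]
}}

```text
clock: 6.0
eef_pos: [421.3, 416.7, 295.7]
tool_rot: [3.141, 0.0, 1.57]
force: [-0.5, 0.4, -0.7]
width: 0.4
```

```bash
python3 - <<'E'
from h import *
inc([(423,417,69,0)])
E
```

```text
now [421.3 416.7 295.7] [180.   0.  90.] F [-0.5  0.4 -0.7] w 0.4 t 6.0 q [-0.48  0.53 -0.56  1.59  0.3   1.11 -1.11]
(423, 417, 69, 0) -> [0.03, 0.15, 22.67, 0.0, 0.0, -0.0]
```

>>> {"name": "move_arm", "arguments": {
  "increments": [
    [0, 0.15, 4, 0, 0, 0],
    [0, 0.15, 8, 0, 0, 0],
    [0, 0.15, 12, 0, 0, 0],
    [0, 0.15, 16, 0, 0, 0],
    [0, 0.15, 19, 0, 0, 0],
    [0, 0.15, 21, 0, 0, 0],
    [0, 0.15, 22.7, 0, 0, 0],
    [0, 0.15, 22.7, 0, 0, 0]
  ],
  "grip": 1
}}

```text
clock: 6.8
eef_pos: [421.5, 416.0, 66.3]
tool_rot: [-3.139, 0.003, 1.571]
force: [-0.3, -0.1, -0.1]
width: 85.6
```

>>> {"name": "move_arm", "arguments": {
  "increments": [
    [0, 0, 0, 0, 0, 0],
    [0, 0, 0, 0, 0, 0],
    [0, 0, 0, 0, 0, 0],
    [0, 0, 0, 0, 0, 0],
    [0, 0, 0, 0, 0, 0],
    [0, 0, 0, 0, 0, 0],
    [0, 0, 0, 0, 0, 0],
    [0, 0, 0, 0, 0, 0]
  ],
  "grip": -1
}}

```text
clock: 7.6
eef_pos: [422.9, 418.0, 69.0]
tool_rot: [3.14, -0.001, 1.571]
force: [1.3, -1.1, 6.2]
width: 18.9
```

```bash
python3 - <<'E'
from h import *
inc([(423,418,88,0),(423,418,365,0),(445,250,365,-8),(445,100,365,-8),(505,-60,365,-8)],gp=True)
E
```

```text
now [422.9 418.   69. ] [179.9  -0.   90. ] F [ 1.3 -1.1  6.2] w 18.9 t 7.6 q [-0.57  0.8  -0.41  1.8   0.5   0.65 -1.27]
(423, 418, 88, 0) -> [0.0, 0.01, -0.0, 0.1, -0.0, 0.0]
(423, 418, 365, 0) -> [0.02, 0.05, -27.7, 0.1, -0.0, 0.0]
(445, 250, 365, -8) -> [-17.05, 2.24, -27.73, 0.1, -8.0, 0.0]
(445, 100, 365, -8) -> [-32.05, 2.23, -27.74, 0.1, -8.0, 0.0]
(505, -60, 365, -8) -> [-48.05, 8.22, -27.74, 0.1, -8.0, 0.0]
```

>>> {"name": "move_arm", "arguments": {
  "increments": [
    [0, 0, -0.5, 0, 0, 0],
    [0, 0, -1.5, 0, 0, 0],
    [0, 0, -3, 0, 0, 0],
    [0, 0, -5, 0, 0, 0],
    [0, 0, -7.5, 0, 0, 0],
    [0, 0, -10, 0, 0, 0],
    [0, 0, -12.5, 0, 0, 0],
    [0, 0, -15, 0, 0, 0],
    [0, 0, -17.5, 0, 0, 0],
    [0, 0, -20, 0, 0, 0],
    [0, 0, -22.5, 0, 0, 0],
    [0, 0, -24.5, 0, -1, 0],
    [-0.3, 0, -26, 0, -2, 0],
    [-1, 0.1, -27, 0, -3.5, 0],
    [-2, 0.2, -27.7, 0, -5, 0],
    [-3.5, 0.4, -27.7, 0, -6.5, 0],
    [-5.5, 0.7, -27.7, 0, -8, 0],
    [-8, 1, -27.7, 0, -8, 0],
    [-10.5, 1.3, -27.7, 0, -8, 0],
    [-13, 1.6, -27.7, 0, -8, 0]
  ]
}}

```text
clock: 9.6
eef_pos: [438.2, 285.0, 344.8]
tool_rot: [-3.14, 0.142, 1.571]
force: [0.4, -0.7, -2.7]
width: 19.1
```

>>> {"name": "move_arm", "arguments": {
  "increments": [
    [-2.1, 0.1, 0.3, 0, 0, 0],
    [-4.2, 0.2, 0.6, 0, 0, 0],
    [-6.7, 0.4, 0.9, 0, 0, 0],
    [-9.2, 0.6, 1.3, 0, 0, 0],
    [-11.7, 0.7, 1.6, 0, 0, 0],
    [-14.2, 0.8, 2, 0, 0, 0],
    [-16.7, 0.9, 2.3, 0, 0, 0],
    [-19.2, 1.2, 2.7, 0, 0, 0],
    [-21.7, 2.2, 3, 0, 0, 0],
    [-24.2, 3.2, 3.4, 0, 0, 0],
    [-26.5, 4.2, 3.7, 0, 0, 0],
    [-28.5, 5, 4, 0, 0, 0],
    [-30.3, 5.6, 4.2, 0, 0, 0],
    [-31.8, 6, 4.4, 0, 0, 0],
    [-33, 6.3, 4.6, 0, 0, 0],
    [-33.8, 6.5, 4.7, 0, 0, 0],
    [-34.3, 6.6, 4.8, 0, 0, 0],
    [-34.5, 6.6, 4.8, 0, 0, 0]
  ]
}}

```text
clock: 11.4
eef_pos: [504.4, -60.8, 345.7]
tool_rot: [-3.141, 0.14, 1.571]
force: [0.6, 0.2, -2.7]
width: 18.7
```

```bash
python3 - <<'E'
from h import *
def pour(th,ye=-115,ze=264): 
    a=np.radians(th); return (505,ye+55*np.cos(a)-74*np.sin(a),ze+55*np.sin(a)+74*np.cos(a),th)
inc([pour(t) for t in(0,10,20,30,40,50,58)],gp=True)
t=eyes.get_image("top")[:,:,::-1]; s=eyes.get_image("side")[:,:,::-1]
cv2.imwrite("pics/c5.png",np.hstack([cv2.resize(t[150:230,240:340],(500,400),interpolation=cv2.INTER_CUBIC),cv2.resize(s[110:210,220:295],(300,400),interpolation=cv2.INTER_CUBIC)]))
E
```

```text
now [504.4 -60.8 345.7] [-180.    8.   90.] F [ 0.6  0.2 -2.7] w 18.7 t 11.4 q [ 0.27  0.32 -0.4   1.75  0.29  1.13 -0.25]
(505, np.float64(-60.0), np.float64(338.0), 0) -> [0.45, 0.06, 2.63, -0.0, 8.0, 0.0]
(505, np.float64(-73.6855387316814), np.float64(346.4264234945845), 10) -> [-0.7, 0.06, 1.91, -0.0, 18.0, 0.0]
(505, np.float64(-88.62639646287452), np.float64(352.348361821069), 20) -> [-1.96, 0.06, 1.4, -0.0, 28.0, 0.0]
(505, np.float64(-104.36860279185586), np.float64(355.5858798800485), 30) -> [-3.28, 0.06, 1.12, -0.0, 38.0, 0.0]
(505, np.float64(-120.43383874526012), np.float64(356.040607323564), 40) -> [-4.64, 0.06, 1.07, -0.0, 48.0, 0.0]
(505, np.float64(-136.3339702580447), np.float64(353.6987274883477), 50) -> [-5.98, 0.06, 1.26, -0.0, 58.0, 0.0]
(505, np.float64(-148.60999958274925), np.float64(349.8566708418606), 58) -> [-7.02, 0.06, 1.58, -0.0, 66.0, 0.0]
```

View pics/c5.png

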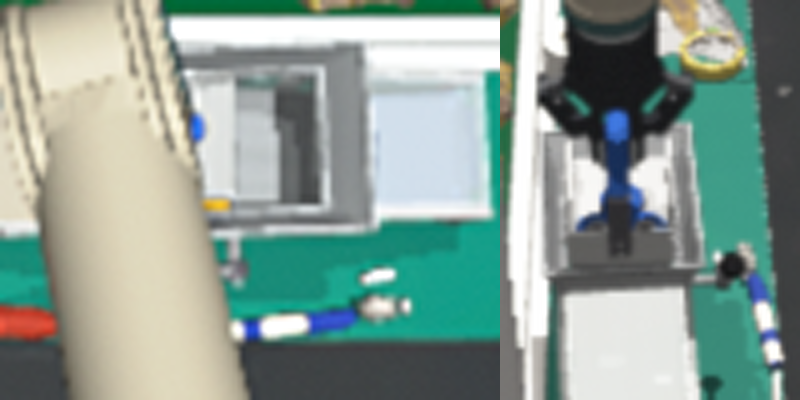

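The scoop is held level over the mouth with its feet inside, and the flap is still leaning to +y. Pouring now.

>>> {"name": "move_arm", "arguments": {
  "increments": [
    [0.4, 0, 2.6, 0, 8, 0],
    [-0.1, 0, 2.3, 0, 13, 0],
    [-0.7, 0, 1.9, 0, 18, 0],
    [-1.3, 0, 1.65, 0, 23, 0],
    [-2, 0, 1.4, 0, 28, 0],
    [-2.6, 0, 1.25, 0, 33, 0],
    [-3.3, 0, 1.1, 0, 38, 0],
    [-4, 0, 1.1, 0, 43, 0],
    [-4.6, 0, 1.1, 0, 48, 0],
    [-5.3, 0, 1.15, 0, 53, 0],
    [-6, 0, 1.25, 0, 58, 0],
    [-6.5, 0, 1.4, 0, 62, 0],
    [-7, 0, 1.6, 0, 66, 0],
    [-7, 0, 1.6, 0, 66, 0],
    [-7, 0, 1.6, 0, 66, 0],
    [-7, 0, 1.6, 0, 66, 0],
    [-7, 0, 1.6, 0, 66, 0],
    [-7, 0, 1.6, 0, 66, 0],
    [-7, 0, 1.6, 0, 66, 0],
    [-7, 0, 1.6, 0, 66, 0]
  ]
}}

```text
clock: 13.5
eef_pos: [504.7, -131.9, 339.9]
tool_rot: [3.141, -1.012, 1.572]
force: [0.7, 0.0, -1.0]
width: 18.7
```

```bash
python3 - <<'E'
from h import *
inc([(505,-60,365,0)],gp=True)
t=eyes.get_image("top")[:,:,::-1]; s=eyes.get_image("side")[:,:,::-1]
cv2.imwrite("pics/c6.png",np.hstack([cv2.resize(t[150:230,240:340],(500,400),interpolation=cv2.INTER_CUBIC),cv2.resize(s[110:210,220:295],(300,400),interpolation=cv2.INTER_CUBIC)]))
E
```

```text
now [ 504.7 -131.9  339.9] [180.  -58.   90.1] F [ 0.7  0.  -1. ] w 18.7 t 13.5 q [ 1.    0.77 -0.62  1.52 -0.47  1.47  0.6 ]
(505, -60, 365, 0) -> [4.33, 0.03, 5.78, -0.0, -58.0, 0.1]
```

View pics/c6.png

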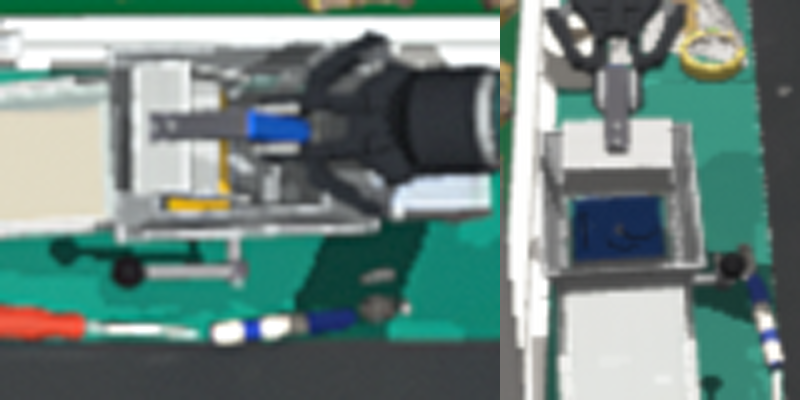

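Blue feet are poured: the wrist load fell by about 1.7 N and no blue is left under the handle. Returning the scoop.

>>> {"name": "move_arm", "arguments": {
  "increments": [
    [0.5, 0, 0, 0, -8, 0],
    [1, 0, 0.5, 0, -16, 0],
    [1.6, 0, 1.2, 0, -24, 0],
    [2.2, 0, 2, 0, -32, 0],
    [3, 0, 3.2, 0, -40, 0],
    [3.7, 0, 4.4, 0, -48, 0],
    [4.3, 0, 5.7, 0, -56, 0],
    [4.3, 0, 5.8, 0, -58, 0],
    [4.3, 0, 5.8, 0, -58, 0],
    [4.3, 0, 5.8, 0, -58, 0]
  ]
}}

```text
clock: 14.6
eef_pos: [504.3, -60.5, 345.2]
tool_rot: [-3.141, -0.001, 1.571]
force: [0.3, -0.6, -1.4]
width: 19.1
```

```bash
python3 - <<'E'
from h import *
inc([(440,100,365,0),(423,418,300,0),(423,418,90,0)],gp=True)
t=eyes.get_image("top")[:,:,::-1]; s=eyes.get_image("side")[:,:,::-1]
cv2.imwrite("pics/c7.png",np.hstack([cv2.resize(t[150:230,240:340],(500,400),interpolation=cv2.INTER_CUBIC),cv2.resize(s[110:210,220:295],(300,400),interpolation=cv2.INTER_CUBIC)]))
E
```

```text
now [504.3 -60.5 345.2] [-179.9   -0.    90. ] F [ 0.3 -0.6 -1.4] w 19.1 t 14.6 q [ 0.38  0.33 -0.43  1.73  0.15  1.12 -0.1 ]
(440, 100, 365, 0) -> [16.05, -6.43, -0.06, -0.1, -0.0, 0.0]
(423, 418, 300, 0) -> [47.85, -8.12, 6.46, -0.1, -0.0, 0.0]
(423, 418, 90, 0) -> [47.83, -8.09, 27.46, -0.1, -0.0, 0.0]
```

View pics/c7.png

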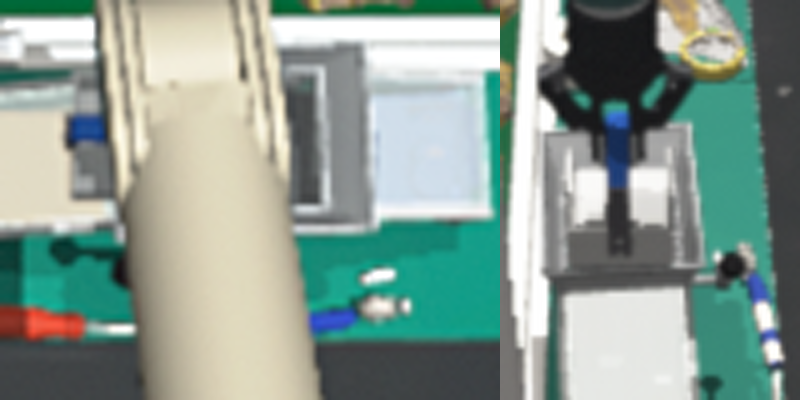

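The scoop is empty (side crop around (620,195) shows no blue). I'll put it back on the mat.

>>> {"name": "move_arm", "arguments": {
  "increments": [
    [3, -1.2, 0, 0, 0, 0],
    [7, -2.8, 0, 0, 0, 0],
    [11.5, -4.6, 0, 0, 0, 0],
    [16, -6.4, 0, 0, 0, 0],
    [20.5, -6.8, 0.5, 0, 0, 0],
    [25, -7, 1.5, 0, 0, 0],
    [29.5, -7.2, 2.5, 0, 0, 0],
    [34, -7.5, 3.5, 0, 0, 0],
    [38.5, -7.8, 4.5, 0, 0, 0],
    [42.5, -8, 5.5, 0, 0, 0],
    [45.5, -8.1, 6.5, 0, 0, 0],
    [47.2, -8.1, 6.5, 0, 0, 0],
    [47.8, -8.1, 7, 0, 0, 0],
    [47.8, -8.1, 10, 0, 0, 0],
    [47.8, -8.1, 14, 0, 0, 0],
    [47.8, -8.1, 18, 0, 0, 0],
    [47.8, -8.1, 22, 0, 0, 0],
    [47.8, -8.1, 24.5, 0, 0, 0],
    [47.8, -8.1, 26.2, 0, 0, 0],
    [47.8, -8.1, 26.8, 0, 0, 0]
  ]
}}

```text
clock: 16.7
eef_pos: [424.0, 414.5, 75.1]
tool_rot: [-3.139, 0.004, 1.568]
force: [-0.2, -0.4, -1.7]
width: 18.8
```

```bash
python3 - <<'E'
from h import *
inc([(423,418,89,0)],gp=True)
E
```

```text
now [424.  414.5  75.1] [-179.9    0.2   89.8] F [-0.2 -0.4 -1.7] w 18.8 t 16.7 q [-0.57  0.79 -0.41  1.79  0.48  0.67 -1.26]
(423, 418, 89, 0) -> [0.35, -0.09, 0.51, -0.1, 0.2, -0.2]
```

>>> {"name": "move_arm", "arguments": {
  "increments": [
    [0, 0, 0.3, 0, 0, 0],
    [0, 0, 0.5, 0, 0, 0],
    [0, 0, 0.6, 0, 0, 0],
    [0, 0, 0.6, 0, 0, 0]
  ]
}}

```text
clock: 17.1
eef_pos: [423.7, 418.1, 72.2]
tool_rot: [3.141, -0.001, 1.571]
force: [0.2, 0.3, -1.4]
width: 18.8
```

>>> {"name": "move_arm", "arguments": {
  "increments": [
    [0, 0, 0.15, 0, 0, 0],
    [0, 0, 0.3, 0, 0, 0],
    [0, 0, 0.35, 0, 0, 0],
    [0, 0, 0.35, 0, 0, 0]
  ]
}}

```text
clock: 17.5
eef_pos: [423.8, 418.1, 68.9]
tool_rot: [3.14, -0.0, 1.571]
force: [-0.4, -1.5, 4.4]
width: 19.1
```

>>> {"name": "move_arm", "arguments": {
  "increments": [
    [0, 0, 0, 0, 0, 0],
    [0, 0, 0, 0, 0, 0],
    [0, 0, 0, 0, 0, 0],
    [0, 0, 0, 0, 0, 0],
    [0, 0, 0, 0, 0, 0],
    [0, 0, -2, 0, 0, 0],
    [0, 0, -6, 0, 0, 0],
    [0, 0, -11, 0, 0, 0],
    [0, 0, -16, 0, 0, 0],
    [0, 0, -21, 0, 0, 0],
    [0, 0, -25, 0, 0, 0],
    [0, 0, -25, 0, 0, 0]
  ],
  "grip": 0.2
}}

```text
clock: 18.7
eef_pos: [424.8, 420.8, 324.3]
tool_rot: [3.134, -0.009, 1.571]
force: [-0.5, 1.5, 0.1]
width: 51.5
```

```bash
python3 - <<'E'
from h import *
inc([(403,20,330,0),(403,20,215,0)])
E
```

```text
now [424.8 420.8 324.3] [179.5  -0.5  90. ] F [-0.5  1.5  0.1] w 51.5 t 18.7 q [-0.48  0.5  -0.56  1.54  0.29  1.16 -1.09]
(403, 20, 330, 0) -> [-40.07, -2.2, -0.94, 0.5, -0.5, 0.0]
(403, 20, 215, 0) -> [-40.17, -2.29, 10.56, 0.5, -0.5, 0.0]
```

>>> {"name": "move_arm", "arguments": {
  "increments": [
    [-39.8, -2, -1, 0, 0, 0],
    [-39.8, -2, -1, 0, 0, 0],
    [-39.8, -2, -1, 0, 0, 0],
    [-39.8, -2, -1, 0, 0, 0],
    [-39.8, -2, -1, 0, 0, 0],
    [-39.8, -2, -1, 0, 0, 0],
    [-39.8, -2, -1, 0, 0, 0],
    [-39.8, -2, -1, 0, 0, 0],
    [-39.8, -2, -1, 0, 0, 0],
    [-39.8, -2, -1, 0, 0, 0],
    [-39.8, -2, -1, 0, 0, 0],
    [-39.8, -2, -1, 0, 0, 0],
    [-39.8, -2, -1, 0, 0, 0],
    [-39.8, -2, 3, 0, 0, 0],
    [-39.8, -2, 7, 0, 0, 0],
    [-39.8, -2, 10.5, 0, 0, 0],
    [-39.8, -2, 10.5, 0, 0, 0],
    [-39.8, -2, 10.5, 0, 0, 0]
  ],
  "grip": -1
}}

```text
clock: 20.5
eef_pos: [403.8, 20.6, 213.3]
tool_rot: [-3.141, -0.0, 1.573]
force: [0.2, 0.2, 0.1]
width: 0.1
```

>>> {"name": "move_arm", "arguments": {
  "increments": [
    [-2, 0, 0, 0, 0, 0],
    [-3, 0, 0, 0, 0, 0],
    [-4, 0, 0, 0, 0, 0],
    [-5.5, 0, 0, 0, 0, 0],
    [-7, 0, 0, 0, 0, 0],
    [-8.5, 0, 0, 0, 0, 0],
    [-10, 0, 0, 0, 0, 0],
    [-11.5, 0, 0, 0, 0, 0],
    [-13, 0, 0, 0, 0, 0],
    [-14.5, 0, 0, 0, 0, 0],
    [-16, 0, 0, 0, 0, 0],
    [-17.5, 0, 0, 0, 0, 0],
    [-18.5, 0, 0, 0, 0, 0],
    [-19.5, 0, 0, 0, 0, 0],
    [-20.3, 0, 0, 0, 0, 0],
    [-20.3, 0, 0, 0, 0, 0]
  ]
}}

```text
clock: 22.1
eef_pos: [403.9, -184.4, 213.1]
tool_rot: [3.141, 0.001, 1.57]
force: [0.3, -0.4, -0.3]
width: 0.2
```

>>> {"name": "move_arm", "arguments": {
  "increments": [
    [-0.5, 0, 0, 0, 0, 0],
    [-1, 0, 0, 0, 0, 0],
    [-1.4, 0, 0, 0, 0, 0],
    [-1.7, 0, 0, 0, 0, 0],
    [-1.7, 0, 0, 0, 0, 0]
  ]
}}

```text
clock: 22.6
eef_pos: [402.6, -200.0, 212.7]
tool_rot: [-3.139, -0.001, 1.571]
force: [-3.9, 3.5, 2.8]
width: 0.1
```

```bash
python3 - <<'E'
from h import *
inc([(403,-180,215,0),(403,-180,330,0),(526,416,250,0),(526,416,69,0)])
E
```

```text
now [ 402.6 -200.   212.7] [-179.9   -0.    90. ] F [-3.9  3.5  2.8] w 0.1 t 22.6 q [ 0.7   0.4  -0.41  2.06  0.24  0.73  0.14]
(403, -180, 215, 0) -> [2.0, 0.04, -0.23, -0.1, -0.0, 0.0]
(403, -180, 330, 0) -> [2.0, 0.01, -11.73, -0.1, -0.0, 0.0]
(526, 416, 250, 0) -> [61.59, 12.36, -3.71, -0.1, -0.0, 0.0]
(526, 416, 69, 0) -> [61.58, 12.41, 14.39, -0.1, -0.0, 0.0]
```

>>> {"name": "move_arm", "arguments": {
  "increments": [
    [-0.4, 0, 0, 0, 0, 0],
    [-0.7, 0, 0, 0, 0, 0],
    [-0.7, 0, 0, 0, 0, 0]
  ]
}}

```text
clock: 22.9
eef_pos: [401.8, -204.3, 212.4]
tool_rot: [-3.137, -0.004, 1.573]
force: [-4.8, 9.2, 4.3]
width: 0.1
```

>>> {"name": "move_arm", "arguments": {
  "increments": [
    [2.5, 0, 0, 0, 0, 0],
    [2.5, 0, -4, 0, 0, 0],
    [2.5, 0, -9, 0, 0, 0],
    [2.5, 0, -14, 0, 0, 0],
    [31.5, 3, -14, 0, 0, 0],
    [31.5, 3, -14, 0, 0, 0],
    [31.5, 3, -14, 0, 0, 0],
    [31.5, 3, -14, 0, 0, 0],
    [31.5, 3, -14, 0, 0, 0],
    [31.5, 3, -14, 0, 0, 0],
    [45, 4, -14, 0, 0, 0],
    [45, 4, -14, 0, 0, 0],
    [45, 4, -14, 0, 0, 0],
    [61.6, 12.3, -12, 0, 0, 0],
    [61.6, 12.3, -12, 0, 0, 0],
    [61.6, 12.3, -12, 0, 0, 0],
    [61.6, 12.3, -12, 0, 0, 0],
    [61.6, 12.3, -12, 0, 0, 0],
    [61.6, 12.3, -12, 0, 0, 0]
  ]
}}

```text
clock: 24.8
eef_pos: [526.4, 409.4, 332.0]
tool_rot: [-3.141, 0.0, 1.572]
force: [-0.1, 0.3, -0.3]
width: 0.1
```

```bash
python3 - <<'E'
from h import *
inc([(526,410,69,0)])
t=eyes.get_image("top")[:,:,::-1]; s=eyes.get_image("side")[:,:,::-1]
cv2.imwrite("pics/raw_top8.png",t);cv2.imwrite("pics/raw_side8.png",s)
cv2.imwrite("pics/c8.png",np.hstack([cv2.resize(t[150:230,240:340],(500,400),interpolation=cv2.INTER_CUBIC),cv2.resize(s[255:355,220:295],(300,400),interpolation=cv2.INTER_CUBIC)]))
E
```

```text
now [526.4 409.4 332. ] [-180.     0.    90.1] F [-0.1  0.3 -0.3] w 0.1 t 24.8 q [-0.37  0.64 -0.63  1.31  0.37  1.31 -1.  ]
(526, 410, 69, 0) -> [0.07, -0.03, 26.3, -0.0, 0.0, 0.1]
```

View pics/c8.png

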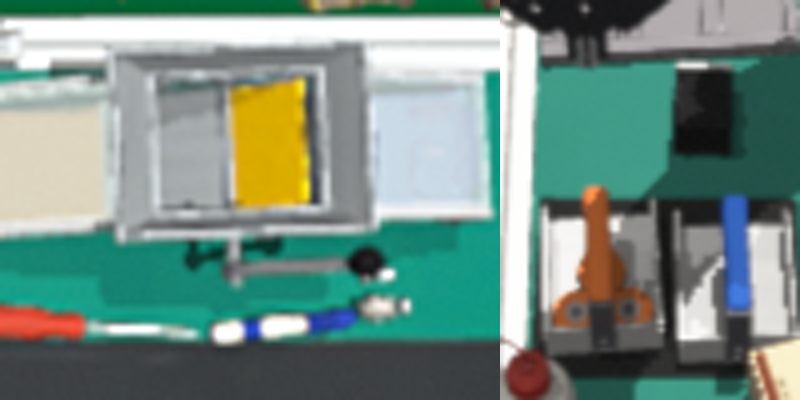

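The flap now leans to -y, the blue scoop stands empty on the mat, and the orange scoop still holds its feet. I'll grasp the orange scoop.

>>> {"name": "move_arm", "arguments": {
  "increments": [
    [0, 0, 4, 0, 0, 0],
    [0, 0, 8, 0, 0, 0],
    [0, 0, 12, 0, 0, 0],
    [0, 0, 16, 0, 0, 0],
    [0, 0, 20, 0, 0, 0],
    [0, 0, 23, 0, 0, 0],
    [0, 0, 25, 0, 0, 0],
    [0, 0, 26.2, 0, 0, 0],
    [0, 0, 26.2, 0, 0, 0]
  ],
  "grip": 0.4
}}

```text
clock: 25.8
eef_pos: [526.3, 407.2, 70.3]
tool_rot: [-3.141, 0.002, 1.57]
force: [0.0, 1.0, 0.3]
width: 59.5
```

>>> {"name": "move_arm", "arguments": {
  "increments": [
    [0, 0, 0, 0, 0, 0],
    [0, 0, 0, 0, 0, 0],
    [0, 0, 0, 0, 0, 0],
    [0, 0, 0, 0, 0, 0],
    [0, 0, 0, 0, 0, 0],
    [0, 0, 0, 0, 0, 0],
    [0, 0, 0, 0, 0, 0]
  ],
  "grip": -1
}}

```text
clock: 26.5
eef_pos: [527.4, 409.6, 72.7]
tool_rot: [3.139, -0.001, 1.571]
force: [1.6, -0.8, 6.1]
width: 18.8
```

```bash
python3 - <<'E'
from h import *
inc([(526,410,370,0),(445,250,370,-8),(445,100,370,-8),(505,-60,370,-8)],gp=True)
E
```

```text
now [527.4 409.6  72.7] [ 1.799e+02 -1.000e-01  9.000e+01] F [ 1.6 -0.8  6.1] w 18.8 t 26.5 q [-0.41  0.89 -0.51  1.58  0.55  0.82 -1.15]
(526, 410, 370, 0) -> [0.08, -0.06, -27.83, 0.1, -0.1, 0.0]
(445, 250, 370, -8) -> [-16.18, -8.17, -27.89, 0.2, -8.1, 0.0]
(445, 100, 370, -8) -> [-31.18, -8.18, -27.91, 0.2, -8.1, 0.0]
(505, -60, 370, -8) -> [-47.18, -2.19, -27.92, 0.2, -8.1, 0.0]
```

>>> {"name": "move_arm", "arguments": {
  "increments": [
    [0, 0, -0.5, 0, 0, 0],
    [0, 0, -1.5, 0, 0, 0],
    [0, 0, -3, 0, 0, 0],
    [0, 0, -5, 0, 0, 0],
    [0, 0, -7.5, 0, 0, 0],
    [0, 0, -10, 0, 0, 0],
    [0, 0, -12.5, 0, 0, 0],
    [0, 0, -15, 0, 0, 0],
    [0, 0, -17.5, 0, 0, 0],
    [0, 0, -20, 0, 0, 0],
    [0, 0, -22.5, 0, 0, 0],
    [0, 0, -24.5, 0, -1, 0],
    [-0.3, -0.2, -26, 0, -2, 0],
    [-1, -0.5, -27, 0, -3.5, 0],
    [-2, -1, -27.7, 0, -5, 0],
    [-3.5, -1.8, -27.7, 0, -6.5, 0],
    [-5.5, -2.8, -27.7, 0, -8, 0],
    [-8, -4, -27.7, 0, -8, 0],
    [-10.5, -5.2, -27.7, 0, -8, 0],
    [-13, -6.5, -27.7, 0, -8, 0]
  ]
}}

```text
clock: 28.5
eef_pos: [460.2, 277.5, 348.1]
tool_rot: [-3.141, 0.14, 1.572]
force: [0.9, 0.1, -1.9]
width: 18.6
```

>>> {"name": "move_arm", "arguments": {
  "increments": [
    [-2.1, -1, 0.3, 0, 0, 0],
    [-4.2, -1.6, 0.6, 0, 0, 0],
    [-6.7, -1.7, 0.9, 0, 0, 0],
    [-9.2, -1.7, 1.3, 0, 0, 0],
    [-11.7, -1.7, 1.6, 0, 0, 0],
    [-14.2, -1.7, 2, 0, 0, 0],
    [-16.7, -1.5, 2.3, 0, 0, 0],
    [-19.2, -1, 2.7, 0, 0, 0],
    [-21.7, 0, 3, 0, 0, 0],
    [-24.2, 1, 3.4, 0, 0, 0],
    [-26.5, 2, 3.7, 0, 0, 0],
    [-28.5, 2.8, 4, 0, 0, 0],
    [-30.2, 3.5, 4.2, 0, 0, 0],
    [-31.6, 4, 4.4, 0, 0, 0],
    [-32.7, 4.2, 4.6, 0, 0, 0],
    [-33.4, 4.3, 4.7, 0, 0, 0],
    [-33.7, 4.3, 4.7, 0, 0, 0],
    [-33.7, 4.3, 4.7, 0, 0, 0]
  ]
}}

```text
clock: 30.3
eef_pos: [504.4, -61.2, 348.4]
tool_rot: [-3.141, 0.139, 1.572]
force: [-0.2, 0.6, -2.9]
width: 18.8
```

```bash
python3 - <<'E'
from h import *
def pour(th,ye=-110,ze=264): 
    a=np.radians(th); return (505,round(ye+55*np.cos(a)-77*np.sin(a)),round(ze+55*np.sin(a)+77*np.cos(a)),th)
inc([pour(t) for t in(0,10,20,30,40,50,58)],gp=True)
E
```

```text
now [504.4 -61.2 348.4] [-180.     8.    90.1] F [-0.2  0.6 -2.9] w 18.8 t 30.3 q [ 0.36  0.33 -0.53  1.74  0.33  1.15 -0.29]
(505, -55, 341, 0) -> [0.98, 0.06, 2.53, -0.0, 8.0, 0.1]
(505, -69, 349, 10) -> [-0.2, 0.06, 1.85, -0.0, 18.0, 0.1]
(505, -85, 355, 20) -> [-1.56, 0.06, 1.35, -0.0, 28.0, 0.1]
(505, -101, 358, 30) -> [-2.91, 0.06, 1.1, -0.0, 38.0, 0.1]
(505, -117, 358, 40) -> [-4.25, 0.05, 1.09, -0.0, 48.0, 0.1]
(505, -134, 356, 50) -> [-5.71, 0.05, 1.26, -0.0, 58.0, 0.0]
(505, -146, 351, 58) -> [-6.7, 0.05, 1.69, -0.0, 66.0, 0.0]
```

>>> {"name": "move_arm", "arguments": {
  "increments": [
    [0.9, 0, 2.5, 0, 8, 0],
    [0.4, 0, 2.2, 0, 13, 0],
    [-0.2, 0, 1.8, 0, 18, 0],
    [-0.9, 0, 1.6, 0, 23, 0],
    [-1.6, 0, 1.35, 0, 28, 0],
    [-2.2, 0, 1.2, 0, 33, 0],
    [-2.9, 0, 1.1, 0, 38, 0],
    [-3.6, 0, 1.1, 0, 43, 0],
    [-4.3, 0, 1.1, 0, 48, 0],
    [-5, 0, 1.15, 0, 53, 0],
    [-5.7, 0, 1.25, 0, 58, 0],
    [-6.2, 0, 1.4, 0, 62, 0],
    [-6.7, 0, 1.6, 0, 66, 0],
    [-6.7, 0, 1.6, 0, 66, 0],
    [-6.7, 0, 1.6, 0, 66, 0],
    [-6.7, 0, 1.6, 0, 66, 0],
    [-6.7, 0, 1.6, 0, 66, 0],
    [-6.7, 0, 1.6, 0, 66, 0],
    [-6.7, 0, 1.6, 0, 66, 0],
    [-6.7, 0, 1.6, 0, 66, 0]
  ]
}}

```text
clock: 32.3
eef_pos: [504.7, -129.8, 342.0]
tool_rot: [3.141, -1.012, 1.572]
force: [0.3, -0.2, -1.9]
width: 18.6
```

>>> {"name": "move_arm", "arguments": {
  "increments": [
    [0.5, 0, 0, 0, -8, 0],
    [1, 0, 0.5, 0, -16, 0],
    [1.6, 0, 1.2, 0, -24, 0],
    [2.2, 0, 2, 0, -32, 0],
    [3, 0, 3.2, 0, -40, 0],
    [3.7, 0, 4.4, 0, -48, 0],
    [4.3, 0, 5.7, 0, -56, 0],
    [4.3, 0, 5.8, 0, -58, 0],
    [4.3, 0, 5.8, 0, -58, 0],
    [4.3, 0, 5.8, 0, -58, 0]
  ]
}}

```text
clock: 33.3
eef_pos: [504.3, -58.3, 347.3]
tool_rot: [-3.141, -0.001, 1.571]
force: [-0.6, -0.4, -1.5]
width: 18.7
```

```bash
python3 - <<'E'
from h import *
inc([(440,100,370,0),(526,410,300,0),(526,410,92,0)],gp=True)
t=eyes.get_image("top")[:,:,::-1]; s=eyes.get_image("side")[:,:,::-1]
cv2.imwrite("pics/c9.png",np.hstack([cv2.resize(t[150:230,210:310],(500,400),interpolation=cv2.INTER_CUBIC),cv2.resize(s[110:250,225:300],(300,560),interpolation=cv2.INTER_CUBIC)[100:500]]))
E
```

```text
now [504.3 -58.3 347.3] [-179.9   -0.    90. ] F [-0.6 -0.4 -1.5] w 18.7 t 33.3 q [ 0.47  0.34 -0.56  1.73  0.2   1.13 -0.15]
(440, 100, 370, 0) -> [15.83, -6.43, -0.35, -0.1, -0.0, 0.0]
(526, 410, 300, 0) -> [46.83, 2.19, 6.66, -0.1, -0.0, 0.0]
(526, 410, 92, 0) -> [46.81, 2.21, 27.46, -0.1, -0.0, 0.0]
```

View pics/c9.png

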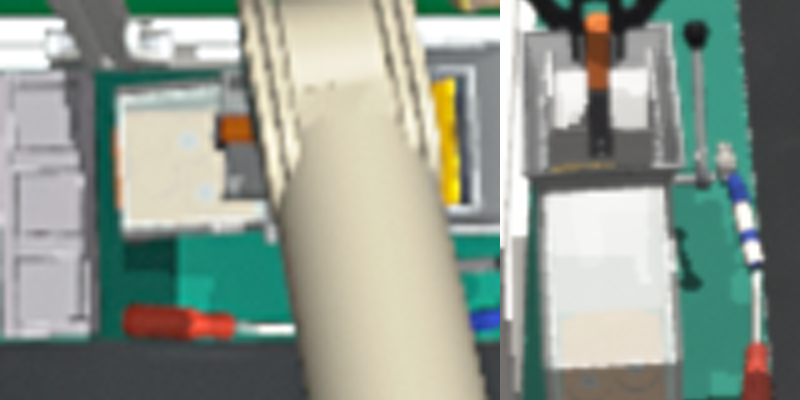

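The orange scoop is empty, and foot centres show faintly in the orange tray at (188,140) and (207,190). Putting this scoop back too.

>>> {"name": "move_arm", "arguments": {
  "increments": [
    [3, -1.2, 0, 0, 0, 0],
    [7, -2.8, 0, 0, 0, 0],
    [11.5, -4.6, 0, 0, 0, 0],
    [16, -6.4, 0, 0, 0, 0],
    [20.5, -6.4, 0, 0, 0, 0],
    [25, -5.4, 0, 0, 0, 0],
    [29.5, -3.8, 0, 0, 0, 0],
    [34, -2, 1, 0, 0, 0],
    [38.5, -0.2, 2, 0, 0, 0],
    [42.5, 1.2, 3, 0, 0, 0],
    [45, 1.9, 5, 0, 0, 0],
    [46.4, 2.2, 6, 0, 0, 0],
    [46.8, 2.2, 7, 0, 0, 0],
    [46.8, 2.2, 10, 0, 0, 0],
    [46.8, 2.2, 14, 0, 0, 0],
    [46.8, 2.2, 18, 0, 0, 0],
    [46.8, 2.2, 22, 0, 0, 0],
    [46.8, 2.2, 24.5, 0, 0, 0],
    [46.8, 2.2, 26.2, 0, 0, 0],
    [46.8, 2.2, 26.8, 0, 0, 0]
  ]
}}

```text
clock: 35.4
eef_pos: [526.6, 407.8, 78.2]
tool_rot: [-3.14, 0.002, 1.569]
force: [-0.2, -0.3, -1.7]
width: 19.0
```

>>> {"name": "move_arm", "arguments": {
  "increments": [
    [0, 0, 0.2, 0, 0, 0],
    [0, 0, 0.4, 0, 0, 0],
    [0, 0, 0.5, 0, 0, 0],
    [0, 0, 0.5, 0, 0, 0]
  ]
}}

```text
clock: 35.8
eef_pos: [526.7, 410.4, 75.5]
tool_rot: [3.14, -0.001, 1.572]
force: [-0.7, -1.3, -1.3]
width: 19.0
```

>>> {"name": "move_arm", "arguments": {
  "increments": [
    [0, 0, 0.15, 0, 0, 0],
    [0, 0, 0.3, 0, 0, 0],
    [0, 0, 0.3, 0, 0, 0]
  ]
}}

```text
clock: 36.1
eef_pos: [526.6, 410.3, 72.9]
tool_rot: [3.14, -0.0, 1.571]
force: [-1.7, -2.6, 5.9]
width: 18.8
```

>>> {"name": "move_arm", "arguments": {
  "increments": [
    [0, 0, 0, 0, 0, 0],
    [0, 0, 0, 0, 0, 0],
    [0, 0, 0, 0, 0, 0],
    [0, 0, 0, 0, 0, 0],
    [0, 0, 0, 0, 0, 0],
    [0, 0, -2, 0, 0, 0],
    [0, 0, -6, 0, 0, 0],
    [0, 0, -11, 0, 0, 0],
    [0, 0, -16, 0, 0, 0],
    [0, 0, -21, 0, 0, 0],
    [0, 0, -25, 0, 0, 0],
    [0, 0, -25, 0, 0, 0]
  ],
  "grip": 0.2
}}

```text
clock: 37.3
eef_pos: [528.0, 412.9, 328.7]
tool_rot: [3.133, -0.009, 1.571]
force: [0.3, 0.7, 0.3]
width: 51.5
```

```bash
python3 - <<'E'
from h import *
t=eyes.get_image("top")[:,:,::-1]; s=eyes.get_image("side")[:,:,::-1]
cv2.imwrite("pics/raw_top10.png",t);cv2.imwrite("pics/raw_side10.png",s)
cv2.imwrite("pics/c10.png",np.vstack([cv2.resize(t[155:220,135:265],(780,390),interpolation=cv2.INTER_CUBIC),np.pad(cv2.resize(s[235:355,210:310],(250,300),interpolation=cv2.INTER_CUBIC),((0,0),(0,530),(0,0)))])[:600])
inc([])
E
```

```text
now [526.4 410.2 322.4] [ 1.799e+02 -1.000e-01  9.000e+01] F [-0.9 -0.9 -0.6] w 51.3 t 37.4 q [-0.38  0.64 -0.61  1.33  0.37  1.29 -1.  ]
```

View pics/c10.png

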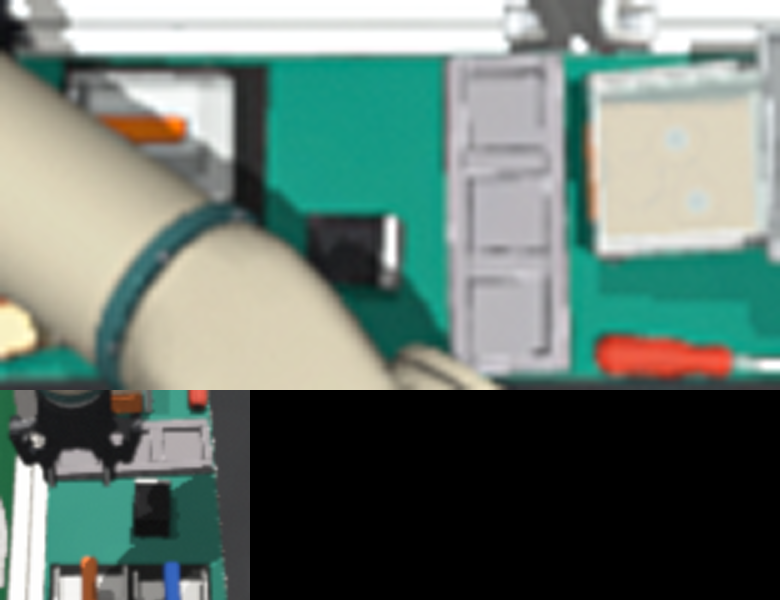

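The cap hasn't moved, both scoops are upright, and the orange feet are in the orange tray. Next is the cap: I'll grasp it tilted +45° and seat it at -45° in the middle pocket.

```bash
python3 - <<'E'
from h import *
u=T(45).apply([0,0,1]); g=np.array([441,254,31.])
print("tool z",u)
inc([(441,180,300,0),(*(g-100*u),45),(*g,45)],gp=True)
E
```

```text
tool z [ 1.11022302e-16  7.07106781e-01 -7.07106781e-01]
now [526.4 410.2 322.4] [ 1.799e+02 -1.000e-01  9.000e+01] F [-0.9 -0.9 -0.6] w 51.3 t 37.4 q [-0.38  0.64 -0.61  1.33  0.37  1.29 -1.  ]
(441, 180, 300, 0) -> [-23.02, -8.57, 4.11, 0.1, -0.1, 0.0]
(np.float64(441.0), np.float64(183.28932188134524), np.float64(101.71067811865474), 45) -> [-21.37, -8.6, 23.38, 0.1, 44.9, 0.1]
(np.float64(441.0), np.float64(254.0), np.float64(31.0), 45) -> [-14.3, -8.61, 30.46, 0.1, 44.9, 0.1]
```

>>> {"name": "move_arm", "arguments": {
  "increments": [
    [-6, -4, 0, 0, 0, 0],
    [-12, -7, 0, 0, 0, 0],
    [-18, -8.5, 0, 0, 4, 0],
    [-23, -8.6, 0, 0, 10, 0],
    [-23, -8.6, 3, 0, 18, 0],
    [-22.8, -8.6, 7, 0, 26, 0],
    [-22.5, -8.6, 11, 0, 34, 0],
    [-22, -8.6, 15, 0, 41, 0],
    [-21.6, -8.6, 19, 0, 45, 0],
    [-21.4, -8.6, 23.2, 0, 45, 0],
    [-21.4, -8.6, 23.4, 0, 45, 0],
    [-21.4, -8.6, 23.4, 0, 45, 0],
    [-21.4, -8.6, 23.4, 0, 45, 0]
  ],
  "grip": 1
}}

```text
clock: 38.7
eef_pos: [438.5, 195.7, 84.8]
tool_rot: [-3.134, -0.785, 1.565]
force: [0.5, 0.2, 0.3]
width: 85.5
```

```bash
python3 - <<'E'
from h import *
inc([(441,254,31,45)],gp=True)
t=eyes.get_image("top")[:,:,::-1]; s=eyes.get_image("side")[:,:,::-1]
cv2.imwrite("pics/raw_top11.png",t);cv2.imwrite("pics/raw_side11.png",s)
cv2.imwrite("pics/c11.png",np.hstack([cv2.resize(t[155:220,170:250],(480,390),interpolation=cv2.INTER_CUBIC),cv2.resize(s[235:300,250:300],(300,390),interpolation=cv2.INTER_CUBIC)]))
E
```

```text
now [438.5 195.7  84.8] [-179.5  -45.    89.7] F [0.5 0.2 0.3] w 85.5 t 38.7 q [ 0.56  0.97 -0.77  2.22 -0.84  0.24  0.87]
(441, 254, 31, 45) -> [0.31, 0.29, 9.82, -0.2, -0.0, -0.2]
```

View pics/c11.png

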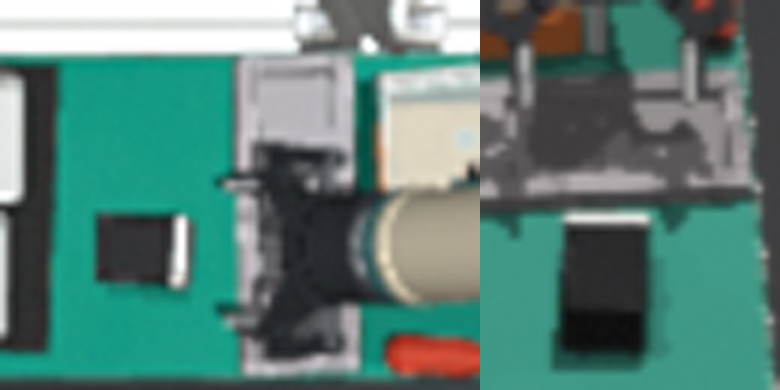

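Camera: cap in place, gripper centred in x with it. Joint 6 is at 0.24 rad, close to its limit, so I'll use less tilt for the grasp: +28°, then final -62°.

```bash
python3 - <<'E'
from h import *
g=np.array([441,254,33.])
u=T(28).apply([0,0,1])
inc([(*(g-100*u).round(1),28),(*(g-50*u).round(1),28),(*g,28)],gp=True)
E
```

```text
now [438.6 195.8  85.5] [-179.6  -45.    89.7] F [ 0.8 -1.1 -0.2] w 85.4 t 38.8 q [ 0.56  0.97 -0.77  2.22 -0.84  0.24  0.86]
(np.float64(441.0), np.float64(207.1), np.float64(121.3), 28) -> [2.77, 0.23, 0.08, -0.3, -17.0, -0.1]
(np.float64(441.0), np.float64(230.5), np.float64(77.1), 28) -> [1.31, 0.25, 4.87, -0.3, -17.0, -0.1]
(np.float64(441.0), np.float64(254.0), np.float64(33.0), 28) -> [-0.15, 0.28, 9.65, -0.3, -17.0, -0.1]
```

>>> {"name": "move_arm", "arguments": {
  "increments": [
    [1, 0, -1, 0, -5, 0],
    [2, 0.1, -0.5, 0, -11, 0],
    [2.8, 0.2, 0, -0.3, -17, 0],
    [2.8, 0.2, 0, -0.3, -17, 0],
    [1.3, 0.2, 4.9, -0.3, -17, 0],
    [1.3, 0.2, 4.9, -0.3, -17, 0]
  ]
}}

```text
clock: 39.4
eef_pos: [444.7, 240.0, 64.3]
tool_rot: [-3.135, -0.487, 1.575]
force: [0.6, 1.2, 1.0]
width: 85.5
```

```bash
python3 - <<'E'
from h import *
inc([(441,254,33,28)],gp=True)
E
```

```text
now [444.7 240.   64.3] [-179.6  -27.9   90.2] F [0.6 1.2 1. ] w 85.5 t 39.4 q [ 0.03  0.77 -0.39  2.19 -1.1   0.23  0.85]
(441, 254, 33, 28) -> [-0.23, -0.33, 5.33, -0.5, 0.1, 0.2]
```

```bash
python3 - <<'E'
from h import *
inc([(441,250,120,0),(441,254,36,0),(441,250,120,-30)],gp=True)
E
```

```text
now [444.7 240.   64.3] [-179.6  -27.9   90.2] F [0.6 1.2 1. ] w 85.5 t 39.4 q [ 0.03  0.77 -0.39  2.19 -1.1   0.23  0.85]
(441, 250, 120, 0) -> [2.6, -0.39, -2.77, -0.4, -27.9, 0.3]
(441, 254, 36, 0) -> [-0.98, -0.33, 4.84, -0.4, -27.9, 0.3]
(441, 250, 120, -30) -> [1.88, -0.39, -3.44, -0.3, -57.9, 0.4]
```

>>> {"name": "move_arm", "arguments": {
  "increments": [
    [0, -0.2, -3, 0, 0, 0],
    [1, -0.3, -5, 0, -8, 0],
    [2, -0.4, -5, 0, -16, 0],
    [2.6, -0.4, -4, 0, -24, 0],
    [2.6, -0.4, -2.8, 0, -28, 0.3],
    [2.6, -0.4, -2.8, 0, -28, 0.3],
    [2.6, -0.4, -2.8, 0, -28, 0.3]
  ]
}}

```text
clock: 40.1
eef_pos: [439.5, 254.2, 101.1]
tool_rot: [-3.134, 0.004, 1.581]
force: [-0.5, 0.8, -0.2]
width: 85.3
```

```bash
python3 - <<'E'
from h import *
inc([(441,254,36,0),(441,254,36,15)],gp=True)
E
```

```text
now [439.5 254.2 101.1] [-179.6    0.2   90.6] F [-0.5  0.8 -0.2] w 85.3 t 40.1 q [-0.86  0.67  0.43  2.03 -0.52  0.56 -0.06]
(441, 254, 36, 0) -> [0.01, 0.22, 8.41, -0.4, 0.2, 0.6]
(441, 254, 36, 15) -> [0.5, 0.22, 8.35, -0.5, 15.2, 0.5]
```

```bash
python3 - <<'E'
from h import *
inc([(470,160,130,-30),(470,160,130,-60),(470,160,110,-75)],gp=True)
E
```

```text
now [439.5 254.2 101.1] [-179.6    0.2   90.6] F [-0.5  0.8 -0.2] w 85.3 t 40.1 q [-0.86  0.67  0.43  2.03 -0.52  0.56 -0.06]
(470, 160, 130, -30) -> [-10.4, 2.94, -1.22, -0.3, -29.8, 0.7]
(470, 160, 130, -60) -> [-11.1, 2.93, -1.91, -0.1, -59.8, 0.7]
(470, 160, 110, -75) -> [-11.29, 2.94, -0.37, 0.0, -74.8, 0.8]
```

>>> {"name": "move_arm", "arguments": {
  "increments": [
    [-3, 1, -0.5, 0, -8, 0],
    [-6, 2, -1, 0, -16, 0],
    [-9, 2.9, -1.2, 0, -24, 0],
    [-10.4, 2.9, -1.2, 0, -30, 0.6],
    [-10.6, 2.9, -1.4, 0, -38, 0.6],
    [-10.8, 2.9, -1.6, 0, -46, 0.6],
    [-11, 2.9, -1.8, 0, -54, 0.6],
    [-11.1, 2.9, -1.9, 0, -60, 0.6],
    [-11.1, 2.9, -1.9, 0, -60, 0.6],
    [-11.1, 2.9, -1.9, 0, -60, 0.6],
    [-11.1, 2.9, -1.9, 0, -60, 0.6]
  ]
}}

```text
clock: 41.2
eef_pos: [471.4, 135.1, 122.8]
tool_rot: [3.141, 1.047, 1.554]
force: [0.1, 0.2, 1.6]
width: 85.3
```

```bash
python3 - <<'E'
from h import *
inc([(470,160,130,-60),(470,152,48,-60)],gp=True)
E
```

```text
now [471.4 135.1 122.8] [180.  60.  89.] F [0.1 0.2 1.6] w 85.3 t 41.2 q [-1.27  1.25  0.93  1.68 -0.03  1.14 -0.51]
(470, 160, 130, -60) -> [0.63, -0.16, -0.61, -0.8, -0.0, -0.5]
(470, 152, 48, -60) -> [7.32, -0.15, 4.18, -0.8, -0.0, -0.5]
```

```bash
python3 - <<'E'
from h import *
inc([(470,152,70,-60),(470,152,70,-70)],gp=True)
E
```

```text
now [471.4 135.1 122.8] [180.  60.  89.] F [0.1 0.2 1.6] w 85.3 t 41.2 q [-1.27  1.25  0.93  1.68 -0.03  1.14 -0.51]
(470, 152, 70, -60) -> [5.42, -0.15, 3.08, -0.8, -0.0, -0.5]
(470, 152, 70, -70) -> [5.09, -0.14, 3.05, -0.9, -10.0, -0.4]
```

>>> {"name": "move_arm", "arguments": {
  "increments": [
    [2, -0.1, 1.2, 0, 0, 0],
    [4, -0.1, 2, -0.5, 0, 0],
    [5.5, -0.2, 2.8, -0.8, 0, -0.5],
    [5.5, -0.2, 2.8, -0.8, 0, -0.5],
    [5.5, -0.2, 2.8, -0.8, 0, -0.5]
  ]
}}

```text
clock: 41.7
eef_pos: [469.6, 140.0, 61.4]
tool_rot: [-3.142, 1.049, 1.574]
force: [0.3, 0.3, 0.6]
width: 85.4
```

```bash
python3 - <<'E'
from h import *
inc([(470,152,60,-75)],gp=True)
E
```

```text
now [469.6 140.   61.4] [-180.    60.1   90.2] F [0.3 0.3 0.6] w 85.4 t 41.7 q [-1.27  1.34  0.89  1.66 -0.07  1.08 -0.55]
(470, 152, 60, -75) -> [0.23, 0.03, 0.87, 0.2, -14.9, 0.1]
```

>>> {"name": "move_arm", "arguments": {
  "increments": [
    [0.1, 0, -1, 0, -5, 0],
    [0.2, 0, -1, 0, -10, 0],
    [0.2, 0, -0.5, 0, -15, 0],
    [0.2, 0, 0.2, 0, -15, 0],
    [0.2, 0, 0.8, 0, -15, 0],
    [0.2, 0, 0.8, 0, -15, 0]
  ]
}}

```text
clock: 42.3
eef_pos: [469.4, 133.2, 56.2]
tool_rot: [3.137, 1.31, 1.568]
force: [-0.6, 0.4, 0.4]
width: 85.4
```

```bash
python3 - <<'E'
from h import *
inc([(441,160,130,-40),(441,250,120,0),(441,250,120,15)],gp=True)
s=eyes.get_image("side")[:,:,::-1]
cv2.imwrite("pics/c12.png",cv2.resize(s[140:360,200:400],(600,600),interpolation=cv2.INTER_CUBIC))
E
```

```text
now [469.4 133.2  56.2] [179.8  75.1  89.9] F [-0.6  0.4  0.4] w 85.4 t 42.3 q [-1.3   1.52  0.91  1.54 -0.    1.26 -0.61]
(441, 160, 130, -40) -> [-5.35, -2.83, -2.94, 0.1, 35.1, 0.0]
(441, 250, 120, 0) -> [-1.32, -2.82, -12.45, 0.1, 75.1, 0.0]
(441, 250, 120, 15) -> [-1.26, -2.81, -12.94, 0.1, 90.1, 0.1]
```

View pics/c12.png

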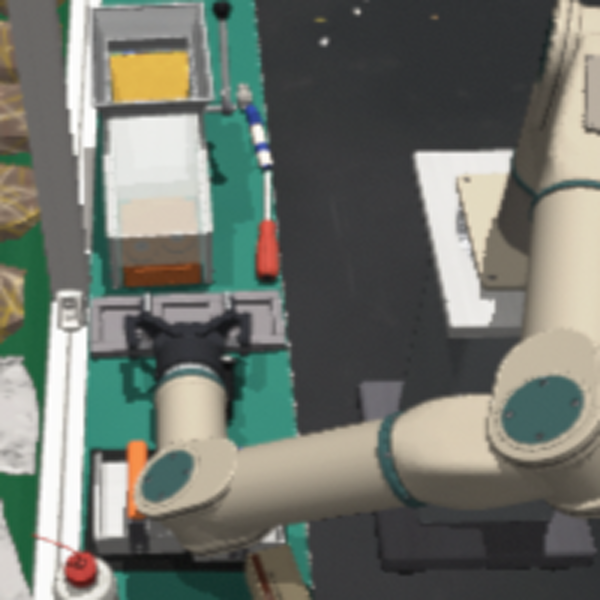

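The chute is done: the flap leans to -y. At -75° the wrist, at (190,480), sits close over the scoop area, so I'll limit the final tilt to about -62° and grasp with 20-25° if the joints allow it.

>>> {"name": "move_arm", "arguments": {
  "increments": [
    [-1.5, -0.5, -0.5, 0, 8, 0],
    [-3, -1, -1, 0, 16, 0],
    [-4.5, -2, -2, 0, 24, 0],
    [-5.4, -2.8, -3, 0, 32, 0],
    [-4.6, -2.8, -5, 0, 40, 0],
    [-3.8, -2.8, -7, 0, 48, 0],
    [-3, -2.8, -9, 0, 56, 0],
    [-2.2, -2.8, -11, 0, 64, 0],
    [-1.3, -2.8, -12.4, 0, 72, 0],
    [-1.3, -2.8, -12.4, 0, 75, 0],
    [-1.3, -2.8, -12.9, 0, 82, 0],
    [-1.3, -2.8, -12.9, 0, 90, 0],
    [-1.3, -2.8, -12.9, 0, 90, 0]
  ]
}}

```text
clock: 43.65
eef_pos: [442.6, 251.0, 101.9]
tool_rot: [3.139, -0.262, 1.567]
force: [0.5, -0.2, -0.7]
width: 85.5
```

```bash
cat > m.py <<'E'
from h import *
def hand(nm):
    im=eyes.get_image(nm)[:,:,::-1].copy(); h=cv2.cvtColor(im,cv2.COLOR_BGR2HSV)
    for k,lo,hi in(("orange",(5,150,100),(20,255,255)),("blue",(105,150,70),(125,255,255))):
        m=cv2.inRange(h,lo,hi); x0,y0,x1,y1=(130,160,175,212) if nm=="top" else (225,290,290,345)
        q=np.argwhere(m[y0:y1,x0:x1])[:,::-1]
        if len(q): a=q.min(0)+[x0,y0];b=q.max(0)+[x0,y0]; print(nm,k,len(q),a,b,onz(nm,*(a-.5),97),onz(nm,*(b+.5),97))
    return im
if __name__=="__main__":
    inc([(441,254,36,15),(441,254,36,22)],gp=True)
    for n in("top","side"): cv2.imwrite(f"pics/raw_{n}13.png",hand(n))
E
python3 m.py
```

```text
now [442.6 251.  101.9] [179.9 -15.   89.8] F [ 0.5 -0.2 -0.7] w 85.5 t 43.6 q [-0.44  0.62  0.05  2.13 -0.77  0.39  0.31]
(441, 254, 36, 15) -> [-1.42, -0.18, 8.35, 0.2, -0.0, -0.2]
(441, 254, 36, 22) -> [-1.18, -0.18, 8.33, 0.2, 7.0, -0.2]
top orange 101 [130 174] [165 206] [536.5 518.7] [397.7 365.5]
top blue 94 [140 198] [162 202] [435.5 475. ] [414.5 378.2]
side orange 149 [242 302] [248 329] [537.5 372.4] [515.7 466.3]
side blue 145 [275 304] [281 331] [434.  382.3] [417.1 475.3]
```

>>> {"name": "move_arm", "arguments": {
  "increments": [
    [-0.4, -0.1, 2, 0, 0, 0],
    [-0.7, -0.2, 4, 0, 0, 0],
    [-1, -0.2, 6, 0, 0, 0],
    [-1.2, -0.2, 7.2, 0, 0, 0],
    [-1.4, -0.2, 8.3, 0, 0, -0.2],
    [-1.4, -0.2, 8.3, 0, 0, -0.2]
  ]
}}

```text
clock: 44.35
eef_pos: [441.2, 264.5, 18.2]
tool_rot: [-3.138, -0.257, 1.581]
force: [0.4, -0.3, 0.1]
width: 85.2
```

```bash
python3 - <<'E'
from h import *
inc([(441,254,33,15),(441,254,33,20),(441,254,33,25)],gp=True)
E
```

```text
now [441.2 264.5  18.2] [-179.8  -14.7   90.6] F [ 0.4 -0.3  0.1] w 85.2 t 44.4 q [-0.41  0.79 -0.04  2.14 -1.1   0.23  0.65]
(441, 254, 33, 15) -> [-0.63, -0.02, 0.2, -0.4, 0.3, 0.5]
(441, 254, 33, 20) -> [-0.47, -0.02, 0.19, -0.4, 5.3, 0.5]
(441, 254, 33, 25) -> [-0.3, -0.02, 0.17, -0.4, 10.3, 0.5]
```

>>> {"name": "move_arm", "arguments": {
  "increments": [
    [0, 0, 0, 0, 0, 0],
    [0, 0, 0, 0, 0, 0],
    [0, 0, 0, 0, 0, 0],
    [0, 0, 0, 0, 0, 0],
    [0, 0, 0, 0, 0, 0],
    [0, 0, 0, 0, 0, 0]
  ],
  "grip": -1
}}

```text
clock: 44.95
eef_pos: [441.5, 264.1, 19.9]
tool_rot: [-3.139, -0.259, 1.579]
force: [-1.2, -0.6, 6.4]
width: 49.7
```

```bash
python3 - <<'E'
from h import *
inc([(441,255,130,10),(470,160,140,-30),(470,160,140,-60)],gp=True)
E
```

```text
now [441.5 264.1  19.9] [-179.8  -14.9   90.5] F [-1.2 -0.6  6.4] w 49.7 t 45.0 q [-0.41  0.78 -0.04  2.14 -1.1   0.23  0.65]
(441, 255, 130, 10) -> [1.78, -0.08, -8.98, -0.3, -4.9, 0.4]
(470, 160, 140, -30) -> [-8.34, 2.72, -12.94, -0.1, -44.9, 0.5]
(470, 160, 140, -60) -> [-8.84, 2.72, -13.79, 0.1, -74.9, 0.6]
```

>>> {"name": "move_arm", "arguments": {
  "increments": [
    [0.3, 0, -1.5, 0, 0, 0],
    [0.8, 0, -4, 0, -1, 0],
    [1.3, 0, -6.5, 0, -3, 0],
    [1.8, 0, -9, 0, -5, 0],
    [0, 0.4, -10, 0, -10, 0],
    [-2, 0.9, -11, 0, -17, 0],
    [-4, 1.5, -12, 0, -25, 0],
    [-6, 2, -12.6, 0, -33, 0],
    [-8, 2.5, -12.9, 0, -41, 0],
    [-8.4, 2.7, -13.1, 0, -49, 0],
    [-8.6, 2.7, -13.4, 0, -57, 0],
    [-8.7, 2.7, -13.6, 0, -65, 0],
    [-8.8, 2.7, -13.8, 0, -72, 0.5],
    [-8.8, 2.7, -13.8, 0, -75, 0.5],
    [-8.8, 2.7, -13.8, 0, -75, 0.5],
    [-8.8, 2.7, -13.8, 0, -75, 0.5]
  ]
}}

```text
clock: 46.55
eef_pos: [469.5, 143.6, 129.7]
tool_rot: [-3.14, 1.05, 1.573]
force: [0.3, -1.6, -0.7]
width: 49.7
```

```bash
python3 - <<'E'
from h import *
inc([(470,160,140,-65)],gp=True)
t=eyes.get_image("top")[:,:,::-1]; s=eyes.get_image("side")[:,:,::-1]
cv2.imwrite("pics/raw_top14.png",t);cv2.imwrite("pics/raw_side14.png",s)
cv2.imwrite("pics/c14.png",np.hstack([cv2.resize(t[150:220,180:250],(400,400),interpolation=cv2.INTER_CUBIC),cv2.resize(s[215:285,225:295],(400,400),interpolation=cv2.INTER_CUBIC)]))
E
```

```text
now [469.5 143.6 129.7] [-179.9   60.2   90.1] F [ 0.3 -1.6 -0.7] w 49.7 t 46.5 q [-1.32  1.29  1.03  1.68 -0.11  1.15 -0.42]
(470, 160, 140, -65) -> [-0.24, 0.05, -0.04, 0.0, -4.8, 0.1]
```

View pics/c14.png

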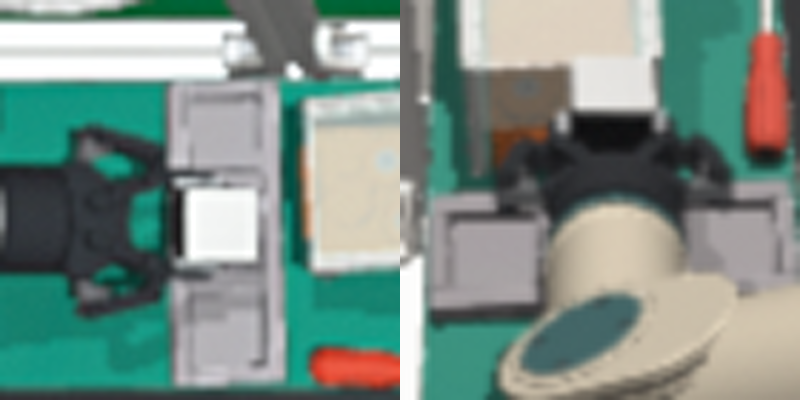

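Top crop: the crown, about (222,225), faces up over the middle pocket with a clean grip. Now I'll measure the crown against the pocket edges numerically.

```bash
python3 - <<'E'
from h import *
t=cv2.imread("pics/raw_top14.png"); s=cv2.imread("pics/raw_side14.png")
g=t[180:200,208:230].min(2); n,l,st,c=cv2.connectedComponentsWithStats((g>215).astype(np.uint8)); i=1+np.argmax(st[1:,4]); q=c[i]+[208,180]
print("top crown",st[i],q,onz("top",*q,161.4), "pred px",px("top",(469.5,140.3,161.4)))
g=s[222:238,250:275].min(2); n,l,st,c=cv2.connectedComponentsWithStats((g>200).astype(np.uint8)); i=1+np.argmax(st[1:,4]); qs=c[i]+[250,222]
print("side crown",st[i],qs,"pred",px("side",(469.5,140.3,161.4)),"two",two(qs,q))
# insert profile for pockets (earlier clear picture): edge columns/rows near middle pocket
t0=cv2.imread("pics/raw_top0.png").astype(int)
print(t0[184:198,206:232,1])
E
```

```text
top crown [  5   3  12  12 143] [218.46153846 188.53846154] [469.3 138. ] pred px [217.9 188.5]
side crown [  5   0  15  12 137] [262.24087591 228.20437956] pred [261.2 230.2] two [467.3 137.4 168.6]
[[155 156 150 159 185 184 176 159 171 171 168 160 148 146 147 156 167 165
  163 172 185 189 175 102  83  80]
 [154 155 154 168 185 184 163 130 167 169 168 168 169 170 170 174 182 182
  181 193 199 187 168 118 117  83]
 [155 154 154 166 182 185 164 136 178 181 179 180 181 181 183 182 183 182
  183 193 199 184 163 127 135  85]
 [155 155 156 165 184 185 163 135 179 182 180 179 181 181 182 181 181 182
  180 178 177 182 161 123 136  84]
 [154 155 155 167 184 185 163 130 178 180 180 180 180 181 180 181 181 182
  181 170 159 183 162 122 136  83]
 [154 155 155 168 184 186 165 133 179 181 178 180 182 178 180 181 180 182
  182 169 157 182 165 131 138  83]
 [155 154 154 165 182 186 167 137 179 180 180 181 179 180 180 180 181 181
  181 168 154 182 170 142 137  84]
 [154 155 154 165 181 186 169 140 179 181 179 180 180 181 179 180 179 182
  182 166 152 183 174 152 139  84]
 [155 153 154 172 193 187 171 141 179 181 181 181 180 180 179 180 180 181
  182 166 152 182 169 143 139  84]
 [154 154 155 179 201 187 171 141 179 181 180 181 180 181 181 180 181 181
  182 167 156 182 165 135 139  86]
 [154 153 156 177 200 188 171 140 180 182 182 182 182 182 182 180 182 183
  182 169 156 182 165 135 137  83]
 [155 155 154 162 178 184 164 139 179 181 180 180 179 179 182 181 182 181
  181 165 154 182 164 134 137  86]
 [154 154 154 152 161 179 161 140 171 159 148 130 131 145 163 164 158 148
  149 138 145 181 166 139 151 135]
 [154 155 154 151 160 181 170 157 178 172 165 159 160 169 175 170 166 160
  160 154 156 182 172 150 158 160]]
```

```bash
python3 - <<'E'
from h import *
inc([(470.3,159.7,100,-67),(470.3,159.7,62,-67),(470.3,159.7,51,-67)],gp=True)
E
```

```text
now [469.7 143.3 130.6] [180.   60.1  90. ] F [-0.2 -0.  -0. ] w 49.8 t 46.6 q [-1.32  1.29  1.03  1.68 -0.11  1.15 -0.42]
(470.3, 159.7, 100, -67) -> [3.24, 0.06, 1.99, -0.0, -6.9, -0.0]
(470.3, 159.7, 62, -67) -> [6.53, 0.06, 3.88, -0.0, -6.9, -0.0]
(470.3, 159.7, 51, -67) -> [7.49, 0.06, 4.43, -0.0, -6.9, -0.0]
```

>>> {"name": "move_arm", "arguments": {
  "increments": [
    [1.5, 0, 1, 0, -3, 0],
    [3.2, 0.1, 2, 0, -6.9, 0],
    [4.5, 0.1, 2.7, 0, -6.9, 0],
    [5.5, 0.1, 3.3, 0, -6.9, 0],
    [6.5, 0.1, 3.9, 0, -6.9, 0],
    [6.5, 0.1, 3.9, 0, -6.9, 0]
  ]
}}

```text
clock: 47.25
eef_pos: [470.3, 142.0, 53.3]
tool_rot: [-3.138, 1.17, 1.575]
force: [-0.1, -0.9, -0.2]
width: 49.8
```

```bash
python3 - <<'E'
from h import *
inc([(470.3,159.7,55,-67),(470.3,159.7,50,-67)],gp=True)
E
```

```text
now [470.3 142.   53.3] [-179.8   67.    90.2] F [-0.1 -0.9 -0.2] w 49.8 t 47.2 q [-1.32  1.48  0.98  1.59 -0.14  1.18 -0.5 ]
(470.3, 159.7, 55, -67) -> [0.53, 0.0, 0.2, -0.0, 0.0, 0.1]
(470.3, 159.7, 50, -67) -> [0.99, 0.01, 0.4, -0.0, 0.0, 0.1]
```

>>> {"name": "move_arm", "arguments": {
  "increments": [
    [0.3, 0, 0.1, 0, 0, 0],
    [0.6, 0, 0.25, 0, 0, 0],
    [0.8, 0, 0.35, 0, 0, 0],
    [0.95, 0, 0.4, 0, 0, 0],
    [0.95, 0, 0.4, 0, 0, 0]
  ]
}}

```text
clock: 47.75
eef_pos: [470.4, 142.4, 43.3]
tool_rot: [-3.139, 1.171, 1.575]
force: [0.1, -0.0, -0.8]
width: 49.8
```

>>> {"name": "move_arm", "arguments": {
  "increments": [
    [0.1, 0, 0.05, 0, 0, 0],
    [0.2, 0, 0.1, 0, 0, 0],
    [0.2, 0, 0.1, 0, 0, 0]
  ]
}}

```text
clock: 48.05
eef_pos: [470.4, 142.2, 41.1]
tool_rot: [-3.139, 1.171, 1.575]
force: [-0.5, 0.2, -0.2]
width: 49.4
```

>>> {"name": "move_arm", "arguments": {
  "increments": [
    [0.1, 0, 0.05, 0, 0, 0],
    [0.2, 0, 0.1, 0, 0, 0],
    [0.3, 0, 0.13, 0, 0, 0],
    [0.3, 0, 0.13, 0, 0, 0]
  ]
}}

```text
clock: 48.45
eef_pos: [470.5, 142.1, 38.2]
tool_rot: [-3.139, 1.172, 1.575]
force: [-0.7, 0.2, 0.9]
width: 49.4
```

>>> {"name": "move_arm", "arguments": {
  "increments": [
    [0.1, 0, 0.05, 0, 0, 0],
    [0.2, 0, 0.1, 0, 0, 0],
    [0.3, 0, 0.13, 0, 0, 0],
    [0.3, 0, 0.13, 0, 0, 0]
  ]
}}

```text
clock: 48.85
eef_pos: [470.6, 142.2, 37.7]
tool_rot: [-3.141, 1.175, 1.573]
force: [-2.0, 5.5, 10.5]
width: 49.6
```

>>> {"name": "move_arm", "arguments": {
  "increments": [
    [-0.2, 0, -0.3, 0, 0, 0],
    [-0.2, 0, -0.3, 0, 0, 0],
    [-0.2, 0, -0.3, 0, 0, 0],
    [-0.2, 0, -0.3, 0, 0, 0],
    [-0.2, 0, -0.3, 0, 0, 0],
    [-0.2, 0, -0.3, 0, 0, 0]
  ],
  "grip": 0.6
}}

```text
clock: 49.45
eef_pos: [470.4, 144.0, 37.5]
tool_rot: [-3.139, 1.171, 1.575]
force: [0.5, -0.2, 0.2]
width: 68.1
```

```bash
python3 - <<'E'
from h import *
inc([])
t=eyes.get_image("top")[:,:,::-1]; s=eyes.get_image("side")[:,:,::-1]
cv2.imwrite("pics/raw_top15.png",t);cv2.imwrite("pics/raw_side15.png",s)
g=t[180:202,205:235].min(2); n,l,st,c=cv2.connectedComponentsWithStats((g>215).astype(np.uint8)); i=1+np.argmax(st[1:,4]); q=c[i]+[205,180]
print("top crown",st[i],q,onz("top",*q,70))
g=s[225:262,245:285].min(2); n,l,st,c=cv2.connectedComponentsWithStats((g>190).astype(np.uint8)); i=1+np.argmax(st[1:,4]); qs=c[i]+[245,225]
print("side crown",st[i],qs,onz("side",*qs,70),two(qs,q))
E
```

```text
now [470.4 144.   37.5] [-179.8   67.1   90.3] F [ 0.5 -0.2  0.2] w 68.1 t 49.5 q [-1.31  1.5   0.97  1.57 -0.15  1.18 -0.51]
top crown [  8   4  11  11 120] [217.95833333 189.04166667] [472.3 148.7]
side crown [  9  19  15  11 148] [261.18243243 248.94594595] [471.1 152.4] [471.8 149.1  65.6]
```

Crown at (472,149) from the top camera and (471,152) from the side; the insert's middle reads (470.7,149.5) and (468.9,153.6). The cap appears seated and centred, so I'll retreat.

>>> {"name": "move_arm", "arguments": {
  "increments": [
    [0, 0, -2, 0, 0, 0],
    [0, 0, -4, 0, 0, 0],
    [-0.5, 0, -7, 0, 0, 0],
    [-3, 0, -10, 0, 3, 0],
    [-6, 0, -12, 0, 10, 0],
    [-9, 0, -13, 0, 18, 0],
    [-13, 0, -14, 0, 26, 0],
    [-17, 0, -15, 0, 34, 0],
    [-20, 0, -15, 0, 42, 0],
    [-23, 0, -15, 0, 50, 0],
    [-23, 0, -15, 0, 58, 0],
    [-23, 0, -15, 0, 66, 0],
    [-23, 0, -15, 0, 67, 0]
  ]
}}

```text
clock: 50.85
eef_pos: [470.8, 188.0, 309.9]
tool_rot: [3.141, -0.002, 1.564]
force: [0.6, 0.8, -0.8]
width: 68.1
```

```bash
python3 - <<'E'
from m import *
inc([(420,-300,420,0),(441,200,420,0)])
t=hand("top");s=hand("side")
cv2.imwrite("pics/raw_top16.png",t);cv2.imwrite("pics/raw_side16.png",s)
g=t[180:202,205:235].min(2); n,l,st,c=cv2.connectedComponentsWithStats((g>200).astype(np.uint8)); i=1+np.argmax(st[1:,4]); q=c[i]+[205,180]
print("top crown",st[i],q,onz("top",*q,70))
g=s[225:262,245:285].min(2); n,l,st,c=cv2.connectedComponentsWithStats((g>190).astype(np.uint8)); i=1+np.argmax(st[1:,4]); qs=c[i]+[245,225]
print("side crown",st[i],qs,onz("side",*qs,70),two(qs,q))
print("pocket corner px: top crown pred", px("top",(470.5,149.7,70)),px("side",(469,153.6,70)))
E
```

```text
now [470.8 188.  309.9] [ 1.80e+02 -1.00e-01  8.96e+01] F [ 0.6  0.8 -0.8] w 68.1 t 50.9 q [-1.07  0.47  0.95  1.82 -0.43  1.08  0.03]
(420, -300, 420, 0) -> [-48.81, -4.72, -11.13, 0.0, -0.1, -0.4]
(441, 200, 420, 0) -> [1.21, -2.98, -11.0, 0.0, -0.1, -0.4]
top orange 91 [130 174] [163 206] [536.5 518.7] [397.7 373.8]
top blue 91 [140 198] [161 202] [435.5 475. ] [414.5 382.4]
side orange 160 [242 302] [248 329] [537.5 372.4] [515.7 466.3]
side blue 158 [275 304] [281 331] [434.  382.3] [417.1 475.3]
top crown [  8   4  11  12 122] [218.03278689 189.04918033] [472.2 148.3]
side crown [  9  19  15  11 153] [261.2745098  249.03267974] [470.8 152.8] [471.6 148.9  64.8]
pocket corner px: top crown pred [217.7 189.5] [261.8 249.2]
```

>>> {"name": "move_arm", "arguments": {
  "increments": [
    [0, -2, -5, 0, 0, 0],
    [0, -4.7, -11, 0, 0, 0],
    [-58, -10, -11, 0, 0, 0],
    [-58, -10, -11, 0, 0, 0],
    [-58, -10, -11, 0, 0, 0],
    [-58, -10, -11, 0, 0, 0],
    [-58, -10, -11, 0, 0, 0],
    [-58, -10, -11, 0, 0, 0],
    [-58, -10, -11, 0, 0, 0],
    [-58, -10, -11, 0, 0, 0],
    [-58, -10, -11, 0, 0, 0],
    [-58, -10, -11, 0, 0, 0],
    [-58, -10, -11, 0, 0, 0],
    [-58, -10, -11, 0, 0, 0],
    [-58, -10, -11, 0, 0, 0],
    [-58, -10, -11, 0, 0, 0],
    [-58, -10, -11, 0, 0, 0],
    [-58, -10, -11, 0, 0, 0]
  ]
}}

```text
clock: 52.75
eef_pos: [373.3, -385.2, 418.6]
tool_rot: [-3.14, 0.001, 1.576]
force: [-0.0, -0.1, -1.0]
width: 68.2
```

```bash
python3 - <<'E'
from m import *
inc([])
t=hand("top");s=hand("side")
cv2.imwrite("pics/raw_top17.png",t);cv2.imwrite("pics/raw_side17.png",s)
# contrast-stretched trays, plus side of the orange tray end and the insert
R=lambda a,w,h:cv2.resize(a,(w,h),interpolation=cv2.INTER_CUBIC)
def st(a):
    a=a.astype(float); lo,hi=np.percentile(a,(3,97),axis=(0,1)); return np.clip((a-lo)/(hi-lo+1)*255,0,255).astype(np.uint8)
A=R(st(t[167:198,232:268]),260,224); B=R(st(t[167:198,310:340]),260,224); D=R(st(s[205:250,236:278]),260,224)
cv2.imwrite("pics/c17.png",np.vstack([np.hstack([A,B,D]),np.hstack([R(t[155:220,140:260],480,260),R(s[235:355,220:300],300,260)])]))
E
```

```text
now [ 373.3 -385.2  418.6] [-179.9    0.    90.3] F [-0.  -0.1 -1. ] w 68.2 t 52.8 q [ 0.09  0.45  1.03  1.55 -0.39  1.37  1.17]
top orange 101 [130 174] [165 206] [536.5 518.7] [397.7 365.5]
top blue 94 [140 198] [162 202] [435.5 475. ] [414.5 378.2]
side orange 149 [242 302] [248 329] [537.5 372.4] [515.7 466.3]
side blue 145 [275 304] [281 331] [434.  382.3] [417.1 475.3]
```

View pics/c17.png

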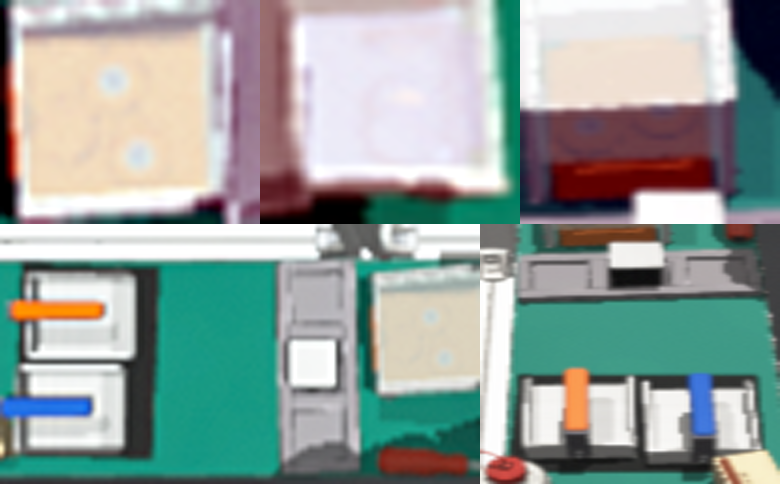

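The picture shows the cap centred crown-up in the middle pocket at (313,362), and both scoops upright and empty on the mat. Feet centres are visible in the orange tray. I'll run a difference check for stray feet on the legs.

```bash
python3 - <<'E'
from h import *
a=cv2.imread("pics/raw_top0.png").astype(int);b=cv2.imread("pics/raw_top17.png").astype(int)
d=np.abs(a-b).max(2)[165:202,230:345]
for x0,x1 in((230,270),(308,345)):
    m=(d[:,x0-230:x1-230]>5).astype(np.uint8); n,l,st,c=cv2.connectedComponentsWithStats(m)
    for i in range(1,n):
        if st[i,4]>1: u=c[i]+[x0,165]; print("top",st[i,4],u.round(1),onz("top",*u,20))
a=cv2.imread("pics/raw_side0.png").astype(int);b=cv2.imread("pics/raw_side17.png").astype(int)
d=np.abs(a-b).max(2)[175:245,234:270]; m=(d>8).astype(np.uint8); n,l,st,c=cv2.connectedComponentsWithStats(m)
for i in range(1,n):
    if st[i,4]>1: u=c[i]+[234,175]; print("side",st[i,4],u.round(1),onz("side",*u,20))
E
```

```text
top 18 [247.1 177.7] [524.8  25.1]
top 3 [249.7 181.7] [507.4  13.8]
top 5 [243.6 187.6] [481.3  40.5]
top 19 [250.8 188. ] [479.5   8.9]
top 30 [266.  199.1] [430.6 -58.1]
top 22 [325.4 171.4] [ 552.5 -319.9]
top 4 [322.  181.5] [ 508.  -304.4]
top 4 [326.8 179.8] [ 515.7 -325.4]
top 2 [323.5 188.5] [ 477.1 -310.7]
top 208 [317.3 195.2] [ 447.5 -283.2]
side 76 [248.7 176. ] [ 516.1 -268.4]
side 49 [268.4 188.9] [ 434.1 -189. ]
side 269 [249.8 187. ] [ 511.7 -202.5]
side 10 [258.5 226.8] [479.   11.6]
side 15 [246.9 229.8] [523.8  24.8]
side 4 [258.5 232. ] [479.5  36.9]
side 2 [244.5 235. ] [532.8  49.6]
side 3 [247.3 235.3] [522.   51.5]
side 47 [261.  243.1] [471.2  89.4]
```

```bash
python3 -c "
from cell import ctrl
print(ctrl.finish_job())"
```

```text
the job is handed in; nothing more can be done
None
```

The job is handed in at about 53 s of robot time; the system gave no verdict.

I poured the blue feet with the flap against its +y stop and the orange feet with it thrown to -y. Both scoops went back on the mat. The only cap at this start was turned crown up and set in the middle pocket, and the robot was parked clear.

**What the last checks showed**
- **Scoops:** both are empty and upright on the mat, close to where they started.
- **Cap:** its crown matches the middle pocket to about 2 mm in both views. Its height came out at about 65 mm against the 70 mm expected when seated. A cap left on the insert's rim would read about 82 mm.
- **Orange feet:** changes between the first and last pictures lie inside the orange tray, with none on its leg.
- **Blue feet:** only faint outlines show through the cover of the blue tray, so I couldn't count them. I saw none left on that leg or in the mouth.

**What disagreed or went unchecked**
- The two cameras differ by about 4 mm in y.
- The tally counter could not be made out in any picture. Nothing was moved low in front of the chute, but its position is unchecked.
- The first cap grasps, tilted 45° and 28°, ran into the limits of joints 5 and 6. I grasped it at 15° instead and let it settle the last few degrees into the pocket.

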